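# Put the single-cup coffee filter together on the cup

## Task

Put the steel coffee filter together on the small cup that stands on the round coaster, one part at a time from the bottom up: first the wide perforated plate on the cup's mouth with its collar upward, then the brewing chamber into the plate's collar, then the press into the chamber with its knob upward, and last the lid over the chamber. Every part must sit fully home and level, with the cup still standing on its coaster. Leave the glass, the egg timer and the big mug where they are.

Things in the scene. Friction and masses are not known exactly. Their poses are not given: they have to be found in the camera images.
- plate_mid (a point): Filter plate, bare steel, loose, 19 mm high, lying collar up; point on its axis half-way up, z up. Foot 36 mm across, 5 mm high (goes into the cup's mouth, at least 5 mm of play); flange 84 mm across, 2 mm thick (rests on the rim); on it an open collar 12 mm high, 65 mm across outside, 61 inside. Take it across the collar from above, fingertips just over the flange. 70 g.
- chamber_mid (a point): Brewing chamber, bare steel, loose: plain open cup standing mouth up, 48 mm high, 56 mm across outside, 52 inside, floor 3 mm thick, foot bevelled to 51 mm; point on its axis half-way up, z up. It goes into the plate's collar and stands on the flange, 2.5 mm of play all round. Take it across the outside, upper half. 90 g.
- press_mid (a point): Press, steel, loose, 61 mm high: flat round disc 45 mm across, 3 mm thick, with an upright 8 mm stem and on top a dark knob 14 mm across, 11 mm high; point on the stem's axis half-way up, z up. The disc goes down inside the chamber on to its floor, 3.5 mm of play all round; the knob then stands 5 to 16 mm above the chamber's rim. Take it by the knob. 60 g.
- lid_mid (a point): Lid, steel, loose, like a small hat, 47 mm high, standing on its brim; point on its axis half-way up, z up. Skirt 66 mm across outside, 62 inside, 8 mm deep; hollow crown 49 mm across up to 33 mm; dark knob 16 mm across from 36 to 47 mm. The skirt goes over the chamber's rim (3 mm play all round) till the shoulder rests on it, skirt edge 8 mm below the rim. Take it by the knob. 70 g.
- cup_mouth (a point): Small dark cup with a pale foot, loose, standing on the coaster: centre of its mouth at rim height, 56 mm above its underside (64 mm above the worktop), z up. 63 mm across at the rim, mouth at least 46 mm across inside, foot 44 mm across; the handle reaches 58 mm from the axis along this point's -y. 140 g.
- coaster: Round birch coaster, fixed, 90 mm across and 8 mm thick; origin at the centre of its underside. The cup stands about in its middle.
- glass_mid (a point): Bystander: small drinking glass, loose, 51 mm across, 59 mm high; this point is its centre, half-way up.
- timer_mid (a point): Bystander: round egg timer, loose, 62 mm across, 60 mm high; this point is its centre, half-way up.
- mug_mid (a point): Bystander: big blue mug with a handle, loose, 79 mm across (114 mm with the handle), 96 mm high; this point is on the axis of its bowl, half-way up.
There are look-alikes about, which are no part of the job. What is shaped like the part that bears press_mid but blue is not meant.

How it is judged:
By the outcome, as a careful person would: the job done as asked, in the order asked, and still so for the second after the job is handed in, with the robot touching nothing.
It also fails if it takes over 80 s, if anything falls off the work surface, if the arm or the gripper's body presses on something with over 40 N, if the wrist force passes 120 N, or if a joint passes its speed limit or range.

## Robot

A 6-joint arm with a two-finger parallel gripper is mounted at the origin on a cart in front of the work surface, level with it; the furniture and walls round the work are solid. World frame = base frame: x ahead of the robot, y to its left, z up, the work surface at z = 0. Lengths are in m, angles in rad, forces in N, time in s.
With the tool pointing down it reaches from about 0.225 to 0.875 m from the base axis. Payload 3.4 kg.
Tool frame: the origin (TCP) lies at the very end of the fingers, on their centre line; the grasp point (between the pads) lies 19 mm behind it (manip.pinch_z is the distance from the TCP to the grasp point, in m); z points along the fingers, y is the line along which they close (so a half turn about z gives the same grasp; the last joint's range is limited). The gripper opens to 85 mm and grips with 20 to 120 N. Pads are 22 mm wide; open, the fingers measure 114 mm over their backs; the gripper's body (76 mm by 85 mm) begins 54 mm behind the grasp point. The pads swing forward as they close: fully open they stand 13 mm farther back than shut.
Start: joints at [0.997, 0.276, 1.505, -0, 1.361, -0.121], TCP at [0.252, 0.517, 0.231] pointing down, gripper open.
Joint ranges: [-2.89, 2.89], [-0.75, 2.08], [0.22, 2.7], [-1.18, 4.32], [0.11, 2.71], [-2.7, 2.7]. Speed limits (rad/s): [2.57, 2.57, 3.14, 3.14, 3.14, 3.14].

## Interface

Orientations are given as a unit quaternion [w, x, y, z].
In Python, from rig import manip gives the robot as it stands. The module is installed in compiled form; this text tells all that it offers.
- The arm moves only by the shell command python3 -m jog 'ROWS' [FORCE]. ROWS is JSON, a list of rows, each an object of numbers: "dx", "dy", "dz": the shift along the tool's x, y, z each as a share of 25 cm, from -1 to 1; "ax", "ay", "az": the turn, a rotation vector about the tool's x, y, z each as a share of 90 degrees, from -1 to 1; "grip": the opening, from -1 (shut) to 1 (fully open), so that 0 is half open. A call has 1 to 5 rows; each row is the pose to reach, as a shift and turn from the pose commanded when the call began, along the tool's axes at that moment; what a row does not reach only later rows make up. A row lasts 1/12 s, in which the tool goes at most 41.7 mm and 7.16 degrees, less where a joint would pass 70% of its speed; a pose out of reach is approached as far as the arm can. A call with a number of a shift or a turn outside -1 to 1 is refused whole. A call with a gripper value outside its range is refused whole. The fingers move at their own pace and stop on an object; FORCE is the grip in N (left out, the last holds). Time passes only in rows, so rows that repeat a pose let the fingers close. It gives the time, the measured TCP pose, the force, the opening and the grip force at its end, in the units of the state.
- manip.get_state(): the state, without advancing time (a new reading comes with each control period).
- manip.get_image(name): name is "scene" or "top" or "wrist"; returns a dict with "img" (384x512x3 uint8, red, green, blue), "mtx" (3x3 intrinsics, pixels), "world_to_cam" (4x4, takes a point from world to camera coordinates); the wrist camera has in their place "T_tool_cam" (4x4, takes a point from camera to tool coordinates, whose origin is the TCP and whose axes are the flange's). Camera axes: x right, y down, z forward; pixel columns grow to the right and rows downward; lengths in m; the calibration is good to about 2 mm. A picture is of the moment at which its call begins: read the wrist's pose just before it. There is no depth.
- manip.sign_off(): hands the job in; it is judged then, once.
The state is a dict: "clock": time; "qpos": joint angles; "qd": joint speeds; "effort": joint torques, N m; "position": TCP position; "ee_rot": TCP orientation; "contact_force": force on the tool from outside, world axes, zero at the start; "moment": the same for the moment, N m; "width": finger opening in m; "gripper_force": force on a finger pad.
Only numpy, scipy, OpenCV 4.12 (cv2) and the standard library are available. Lean on these libraries where they do the work, as an engineer would, in place of code of your own. Each camera call takes 0.05 s, during which the arm holds its last target. There are 200 camera calls.

## Working session

There is one attempt and no reset: what is moved stays moved. The work goes in short steps, Python scripts to look and compute and a shell command to move; the robot and the scene stay as the last step left them, time stands still between calls to the robot, and variables do not carry over. Pictures are saved under pics/ and viewed, at most 14 in all, crops included, and the job is handed in when it is done.

```bash
mkdir -p pics; ls; python3 - <<'E'
from rig import manip
import cv2,numpy as np
s=manip.get_state();print({k:np.round(v,3) for k,v in s.items()},manip.pinch_z)
for n in("scene","top"):
    d=manip.get_image(n);cv2.imwrite(f"pics/{n}0.png",d["img"][:,:,::-1]);np.savez(f"{n}0.npz",**d)
    print(n,d["mtx"].round(1).tolist(),d["world_to_cam"].round(3).tolist())
a=cv2.imread("pics/top0.png");cv2.imwrite("pics/top0b.png",cv2.resize(a,(800,600),interpolation=cv2.INTER_CUBIC))
E
```

```text
pics
{'clock': np.float64(0.0), 'qpos': array([ 0.997,  0.277,  1.506,  0.   ,  1.361, -0.121]), 'qd': array([-0.   , -0.001,  0.001, -0.   , -0.002,  0.001]), 'effort': array([ 2.0000e-03, -4.1678e+01, -2.4580e+01, -0.0000e+00,  1.1000e-02,
       -0.0000e+00]), 'position': array([0.251, 0.517, 0.23 ]), 'ee_rot': array([-0.   ,  0.224,  0.974, -0.001]), 'contact_force': array([-0.233, -0.213, -0.147]), 'moment': array([-0.002, -0.013,  0.018]), 'gripper_force': np.float64(0.0), 'width': np.float64(0.086)} 0.0187
scene [[376.1, 0.0, 257.0], [0.0, 376.1, 186.5], [0.0, 0.0, 1.0]] [[0.687, -0.727, -0.016, -0.187], [-0.521, -0.477, -0.708, 0.42], [0.507, 0.494, -0.706, 0.808], [0.0, 0.0, 0.0, 1.0]]
top [[348.9, 0.0, 251.9], [0.0, 348.9, 189.1], [0.0, 0.0, 1.0]] [[0.014, -1.0, 0.019, 0.187], [-0.99, -0.016, -0.138, 0.525], [0.138, -0.017, -0.99, 0.863], [0.0, 0.0, 0.0, 1.0]]
```

View pics/top0b.png

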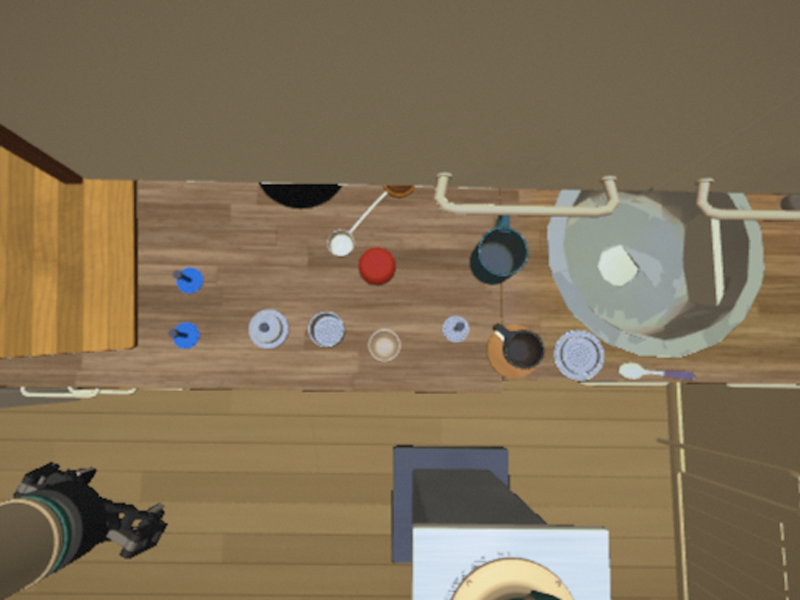

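View pics/scene0.png

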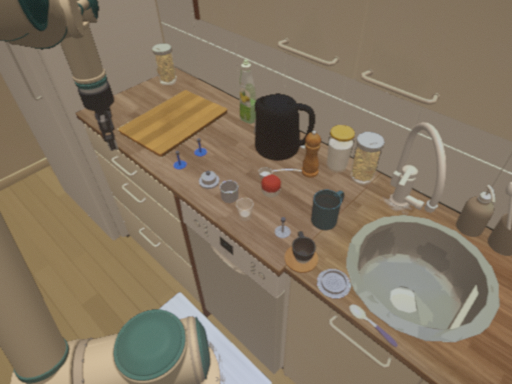

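The top view (800 px) shows the lid at (268,328), chamber (326,330), steel press (456,328), plate (579,355), and cup on coaster (519,349). The glass is at (384,345), timer (377,266) and mug (499,252). The look-alikes are two blue presses at (189,280) and (185,335). For the press the candidates are (456,328) steel, (189,280) blue and (185,335) blue, so I choose the steel one. I'll check it in a crop.

```bash
cat > h.py <<'E'
import numpy as np,cv2
def ray(d,uv):
    M=np.array(d["world_to_cam"]);K=np.array(d["mtx"]);R,t=M[:3,:3],M[:3,3]
    return -R.T@t, R.T@np.linalg.inv(K)@np.r_[uv,1]
def onz(d,uv,z):
    c,r=ray(d,uv);return c+r*(z-c[2])/r[2]
def proj(d,p):
    M=np.array(d["world_to_cam"]);q=np.array(d["mtx"])@(M[:3,:3]@p+M[:3,3]);return q[:2]/q[2]
E
python3 - <<'E'
from h import *
T=dict(np.load("top0.npz"));S=dict(np.load("scene0.npz"));k=1.5625
for n,u,v,z in [("plate rim",579,355,.012),("lid knob",264,327,.047),("lid brim",268,328,.008),("chamber rim",326,329,.048),("press disc",455,329,.003),("press knob",460,327,.06),("cup mouth",522,348,.064),("handle",499,329,.045),("coaster",516,351,.008),("glass",384,346,.03),("timer",377,266,.03),("mug",499,252,.048)]:
    p=onz(T,np.array([u,v])/k,z);print(n,p.round(3),"scene px",proj(S,p).round(0))
for d,n,b in((T,"top",(270,180,120,70)),(S,"scene",(150,130,250,180))):
    x,y,w,h=b;c=d["img"][y:y+h,x:x+w,::-1];f=min(800/w,600/h);cv2.imwrite(f"pics/{n}crop.png",cv2.resize(c,None,fx=f,fy=f,interpolation=cv2.INTER_CUBIC))
E
```

```text
plate rim [ 0.43  -0.117  0.012] scene px [333. 282.]
lid knob [0.466 0.402 0.047] scene px [207. 172.]
lid brim [0.468 0.404 0.008] scene px [209. 180.]
chamber rim [0.464 0.303 0.048] scene px [228. 186.]
press disc [0.471 0.09  0.003] scene px [282. 231.]
press knob [0.47  0.089 0.06 ] scene px [282. 219.]
cup mouth [ 0.438 -0.008  0.064] scene px [303. 244.]
handle [0.469 0.024 0.045] scene px [300. 235.]
coaster [ 0.435 -0.012  0.008] scene px [302. 258.]
glass [0.439 0.209 0.03 ] scene px [244. 210.]
timer [0.572 0.223 0.03 ] scene px [271. 185.]
mug [0.596 0.023 0.048] scene px [328. 209.]
```

View pics/scenecrop.png

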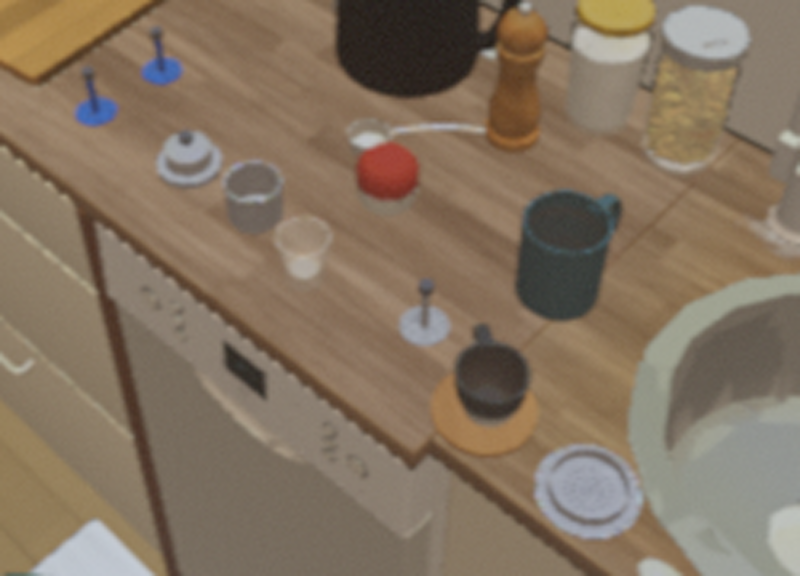

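View pics/topcrop.png

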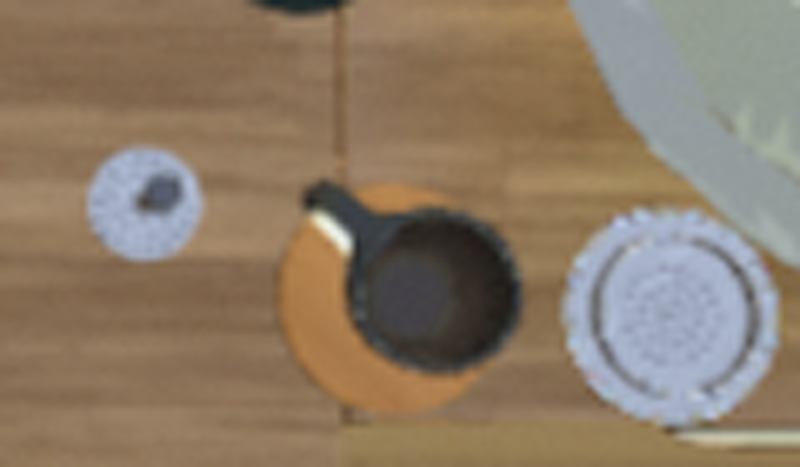

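The crops confirm the picks. The steel press has its disc at about (425,325) in the scene crop, and the two blue ones are off to the left. The plate lies collar up at (670,310) in the top crop, close to the basin, so I'll check the basin's rim height and clearance.

```bash
python3 - <<'E'
from h import *
T=dict(np.load("top0.npz"));S=dict(np.load("scene0.npz"));k=1.5625
im=S["img"].copy()
imt=T["img"].copy()
for z,c in((0,(255,0,0)),(.06,(255,255,0)),(.1,(0,255,0)),(.14,(0,0,255))):
    L,R,B=[onz(T,np.array(q)/k,z) for q in((549,252),(763,250),(660,357))]
    r=np.linalg.norm(L-R)/2; C=(L+R)/2; C[0]=B[0]+r
    pl=onz(T,np.array([579,355])/k,.012)
    print(z,C.round(3),r.round(3),"gap from plate axis",(np.hypot(*(C-pl)[:2])-r).round(3))
    a=np.linspace(0,6.28,90);P=np.array([proj(S,C+[r*np.cos(t),r*np.sin(t),0]) for t in a])
    cv2.polylines(im,[P.astype(int)],True,c,1)
x,y,w,h=300,190,212,159
cv2.imwrite("pics/basin.png",cv2.resize(im[y:y+h,x:x+w,::-1],(800,600)))
E
```

```text
0 [ 0.618 -0.264  0.   ] 0.189 gap from plate axis 0.049
0.06 [ 0.604 -0.233  0.06 ] 0.177 gap from plate axis 0.032
0.1 [ 0.594 -0.212  0.1  ] 0.168 gap from plate axis 0.021
0.14 [ 0.585 -0.192  0.14 ] 0.16 gap from plate axis 0.011
```

View pics/basin.png

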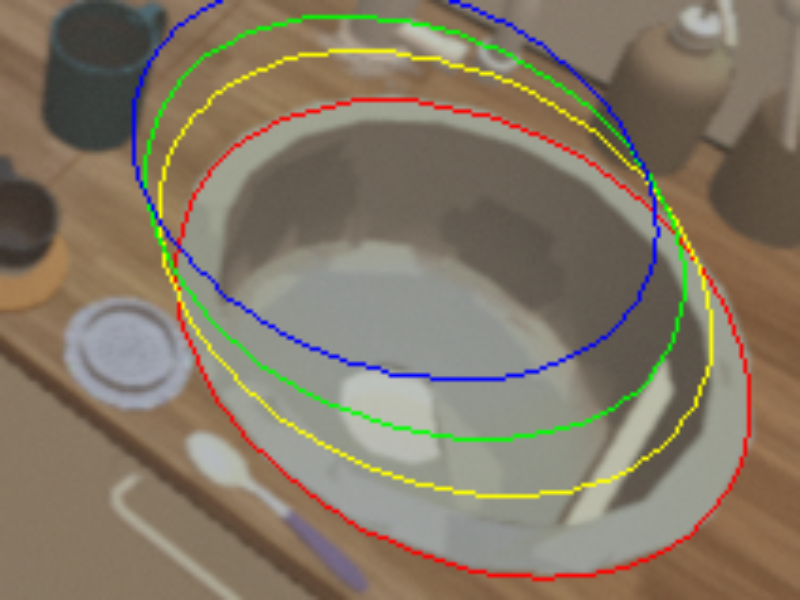

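The red z=0 outline matches the basin's rim, so it is a sunken sink and no obstacle to the gripper. I'll move towards the plate and turn the tool so that tool x = world y, tool y = world x.

```bash
cat > look.py <<'E'
import sys
from h import *
from rig import manip
from scipy.spatial.transform import Rotation as Ro
def st():
    s=manip.get_state();w,x,y,z=s["ee_rot"];R=Ro.from_quat([x,y,z,w]).as_matrix()
    print("t%.2f"%s["clock"],"p",np.round(s["position"],4),"yaw(x axis)",np.degrees(np.arctan2(R[1,0],R[0,0])).round(2),"tilt",np.round(R[:2,2],4),"F",np.round(s["contact_force"],1),"w %.4f g %.1f"%(s["width"],s["gripper_force"]))
    return s,R
def wrist():
    s,R=st();d=dict(manip.get_image("wrist"));T=np.eye(4);T[:3,:3]=R;T[:3,3]=s["position"]
    d["world_to_cam"]=np.linalg.inv(T@np.array(d["T_tool_cam"]));return d
def save(d,n):cv2.imwrite(f"pics/{n}.png",d["img"][:,:,::-1]);np.savez(f"{n}.npz",**d)
E
r='{"dx":-0.67,"dy":-0.56,"az":0.39}'
python3 -m jog '[{"dx":-0.67,"dy":-0.56,"az":0.39},{"dx":-0.67,"dy":-0.56,"az":0.39},{"dx":-0.67,"dy":-0.56,"az":0.39},{"dx":-0.67,"dy":-0.56,"az":0.39},{"dx":-0.67,"dy":-0.56,"az":0.39}]'
python3 -m jog '[{"dx":-0.87,"dy":-0.07,"az":0.322},{"dx":-0.87,"dy":-0.07,"az":0.322},{"dx":-0.87,"dy":-0.07,"az":0.322},{"dx":-0.87,"dy":-0.07,"az":0.322},{"dx":-0.87,"dy":-0.07,"az":0.322}]'
```

```text
schema error: expected keys dx, dy, dz, ax, ay, az, grip
schema error: expected keys dx, dy, dz, ax, ay, az, grip
```

```bash
python3 -c "
from look import *
st()"
```

```text
t0.10 p [0.2513 0.5167 0.2305] yaw(x axis) 154.06 tilt [-0.0008 -0.0014] F [ 0.1 -0.4  0.2] w 0.0854 g 0.0
```

```bash

python3 -m jog '[{"dx":-0.67,"dy":-0.56,"dz":0,"ax":0,"ay":0,"az":0.39,"grip":1},{"dx":-0.67,"dy":-0.56,"dz":0,"ax":0,"ay":0,"az":0.39,"grip":1},{"dx":-0.67,"dy":-0.56,"dz":0,"ax":0,"ay":0,"az":0.39,"grip":1},{"dx":-0.67,"dy":-0.56,"dz":0,"ax":0,"ay":0,"az":0.39,"grip":1},{"dx":-0.67,"dy":-0.56,"dz":0,"ax":0,"ay":0,"az":0.39,"grip":1}]'
python3 -m jog '[{"dx":-0.87,"dy":-0.07,"dz":0,"ax":0,"ay":0,"az":0.322,"grip":1},{"dx":-0.87,"dy":-0.07,"dz":0,"ax":0,"ay":0,"az":0.322,"grip":1},{"dx":-0.87,"dy":-0.07,"dz":0,"ax":0,"ay":0,"az":0.322,"grip":1},{"dx":-0.87,"dy":-0.07,"dz":0,"ax":0,"ay":0,"az":0.322,"grip":1},{"dx":-0.87,"dy":-0.07,"dz":0,"ax":0,"ay":0,"az":0.322,"grip":1}]'
python3 -c "
from look import *
st()"
```

```text
clock: 0.52
position: [0.3369, 0.3252, 0.2309]
ee_rot: [-0.0, 0.51, 0.86, -0.0]
contact_force: [0.9, -0.2, -0.6]
width: 0.0856
gripper_force: 0.0
clock: 0.93
position: [0.4228, 0.1353, 0.2312]
ee_rot: [-0.0, 0.709, 0.705, 0.0]
contact_force: [0.8, -0.1, -0.8]
width: 0.0852
gripper_force: 0.0
t0.93 p [0.4228 0.1353 0.2312] yaw(x axis) 89.74 tilt [-0.0001  0.0002] F [ 0.8 -0.1 -0.8] w 0.0852 g 0.0
```

```bash

python3 -m jog '[{"dx":-0.74,"dy":0,"dz":0,"ax":0,"ay":0,"az":0,"grip":1},{"dx":-0.74,"dy":0,"dz":0,"ax":0,"ay":0,"az":0,"grip":1},{"dx":-0.74,"dy":0,"dz":0,"ax":0,"ay":0,"az":0,"grip":1},{"dx":-0.74,"dy":0,"dz":0,"ax":0,"ay":0,"az":0,"grip":1},{"dx":-0.74,"dy":0,"dz":0,"ax":0,"ay":0,"az":0,"grip":1}]'
python3 -m jog '[{"dx":0,"dy":0,"dz":0,"ax":0,"ay":0,"az":0,"grip":1},{"dx":0,"dy":0,"dz":0,"ax":0,"ay":0,"az":0,"grip":1}]'
python3 -c "
from look import *
save(wrist(),'w1')"
```

```text
clock: 1.35
position: [0.4223, -0.0521, 0.2311]
ee_rot: [0.001, 0.708, 0.706, -0.001]
contact_force: [0.4, 0.2, 0.4]
width: 0.0855
gripper_force: 0.0
clock: 1.52
position: [0.4224, -0.0484, 0.231]
ee_rot: [-0.001, 0.708, 0.706, 0.0]
contact_force: [-0.6, 0.2, 0.7]
width: 0.0855
gripper_force: 0.0
t1.52 p [ 0.4224 -0.0484  0.231 ] yaw(x axis) 89.8 tilt [-0.0008  0.001 ] F [-0.6  0.2  0.7] w 0.0855 g 0.0
```

View pics/w1.png

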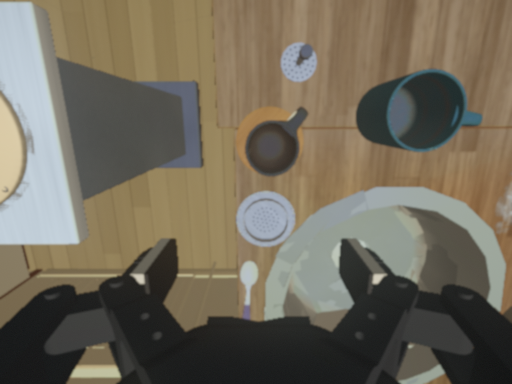

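The wrist view shows the plate at (266,219), cup mouth (272,147), coaster (268,140) and steel press (299,62). I'll measure these by masks and ellipses.

```bash
cat > m.py <<'E'
from h import *
def blob(d,c,r,f,hull=True):
    """largest mask component near c within r px -> ellipse fit of its hull"""
    im=d["img"].astype(int);m=f(im[...,0],im[...,1],im[...,2]).astype(np.uint8)
    w=np.zeros_like(m);cv2.circle(w,tuple(int(x) for x in c),r,1,-1);m&=w
    m=cv2.morphologyEx(m,cv2.MORPH_OPEN,np.ones((3,3),np.uint8))
    cs,_=cv2.findContours(m,cv2.RETR_EXTERNAL,cv2.CHAIN_APPROX_NONE)
    k=max(cs,key=cv2.contourArea);k=cv2.convexHull(k) if hull else k
    return cv2.fitEllipse(k),cv2.boundingRect(k)
def size(d,e,z):
    (u,v),(a,b),_=e;p=onz(d,[u,v],z);q=onz(d,[u+a/2,v],z);s=onz(d,[u+b/2,v],z)
    return p.round(4),(2000*np.hypot(*(p-q)[:2])).round(1),(2000*np.hypot(*(p-s)[:2])).round(1)
steel=lambda R,G,B:(B>R+4)&(R>90)
dark=lambda R,G,B:(R<95)&(R-B<32)
E
python3 - <<'E'
from m import *
d=dict(np.load("w1.npz"));im=d["img"]
for n,p in(("plate",(266,240)),("sink",(330,205)),("wood",(240,230)),("cuprim",(250,150)),("cupin",(272,147)),("coaster",(242,140)),("disc",(290,65)),("knob",(306,50))):print(n,im[p[1],p[0]])
e,b=blob(d,(266,219),34,steel);print("plate",e,size(d,e,.0065))
e,b=blob(d,(272,147),31,dark,);print("cup",e,b,size(d,e,.064))
e,b=blob(d,(299,62),25,steel);print("disc",e,size(d,e,.003))
e,b=blob(d,(306,51),12,dark);print("knob",e,size(d,e,.056))
E
```

```text
plate [111 108 105]
sink [148 153 152]
wood [165 173 180]
cuprim [74 65 55]
cupin [81 76 80]
coaster [164 126  82]
disc [151 160 175]
knob [ 97 102 118]
plate ((265.3037109375, 218.4008026123047), (54.36309051513672, 57.191410064697266), 83.80233764648438) (array([ 0.4306, -0.1162,  0.0065]), np.float64(78.4), np.float64(82.5))
cup ((272.498779296875, 147.13211059570312), (51.62621307373047, 57.53237533569336), 34.91453170776367) (246, 121, 52, 55) (array([ 0.4369, -0.0094,  0.064 ]), np.float64(58.4), np.float64(65.1))
disc ((298.27935791015625, 61.81045150756836), (35.00362014770508, 38.64271545410156), 14.061258316040039) (array([0.4711, 0.0905, 0.003 ]), np.float64(43.8), np.float64(48.3))
knob ((300.7615966796875, 57.58108901977539), (5.023128032684326, 5.7798542976379395), 46.079708099365234) (array([0.4665, 0.0843, 0.056 ]), np.float64(5.4), np.float64(6.2))
```

Plate at (0.431,-0.117) and cup mouth at (0.437,-0.009) agree between the wrist and top views, with sizes as expected. Moving above the plate.

```bash

python3 -m jog '[{"dx":-0.272,"dy":0.034,"dz":0.2,"ax":0,"ay":0,"az":0,"grip":1},{"dx":-0.272,"dy":0.034,"dz":0.35,"ax":0,"ay":0,"az":0,"grip":1},{"dx":-0.272,"dy":0.034,"dz":0.5,"ax":0,"ay":0,"az":0,"grip":1},{"dx":-0.272,"dy":0.034,"dz":0.65,"ax":0,"ay":0,"az":0,"grip":1},{"dx":-0.272,"dy":0.034,"dz":0.76,"ax":0,"ay":0,"az":0,"grip":1}]'
python3 -m jog '[{"dx":0,"dy":0,"dz":0,"ax":0,"ay":0,"az":0,"grip":1},{"dx":0,"dy":0,"dz":0,"ax":0,"ay":0,"az":0,"grip":1},{"dx":0,"dy":0,"dz":0,"ax":0,"ay":0,"az":0,"grip":1}]'
python3 -c "
from look import *
st();save(wrist(),'w2')
d=dict(manip.get_image('scene'));save(d,'s2');print(proj(d,np.array([.431,-.117,.02])))"
```

```text
clock: 1.98
position: [0.4319, -0.1147, 0.0454]
ee_rot: [0.001, 0.707, 0.707, 0.001]
contact_force: [0.5, 0.5, -1.6]
width: 0.0858
gripper_force: 0.0
clock: 2.23
position: [0.4326, -0.115, 0.048]
ee_rot: [0.001, 0.707, 0.708, 0.001]
contact_force: [-0.4, -0.5, 0.7]
width: 0.0854
gripper_force: 0.0
t2.23 p [ 0.4326 -0.115   0.048 ] yaw(x axis) 90.08 tilt [ 0.0022 -0.0006] F [-0.4 -0.5  0.7] w 0.0854 g 0.0
t2.23 p [ 0.4326 -0.115   0.048 ] yaw(x axis) 90.08 tilt [ 0.0022 -0.0006] F [-0.4 -0.5  0.7] w 0.0854 g 0.0
[333.28344372 279.86885066]
```

View pics/w2.png

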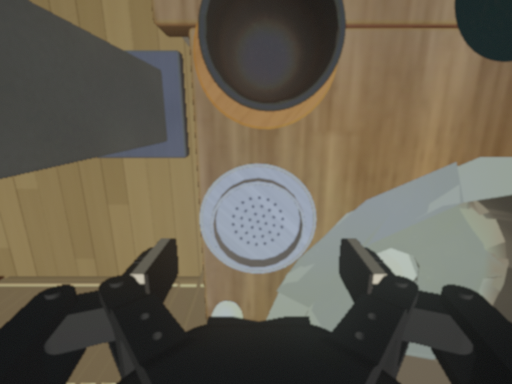

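The plate is at (258,218) in the wrist view, between the open fingers; the cup mouth is at (272,40).

```bash
python3 - <<'E'
from m import *
d=dict(np.load("w2.npz"))
e,b=blob(d,(258,218),63,lambda R,G,B:(B>=R-2)&(R>90));print(e,b,size(d,e,.0065))
print(onz(d,(258,195),.019),onz(d,(272,35),.064), onz(d,(258,164),.007),onz(d,(258,273),.007),onz(d,(200,218),.007),onz(d,(316,218),.007))
E
```

```text
((259.236328125, 219.63890075683594), (110.36067962646484, 120.04080963134766), 112.43099212646484) (200, 164, 116, 109) (array([ 0.4319, -0.1165,  0.0065]), np.float64(80.0), np.float64(87.0))
[ 0.43093465 -0.09458559  0.019     ] [ 0.43656019 -0.01309371  0.064     ] [ 0.43091215 -0.07594848  0.007     ] [ 0.43107362 -0.15977869  0.007     ] [ 0.389186   -0.11513805  0.007     ] [ 0.47282003 -0.11501522  0.007     ]
```

```bash

python3 -m jog '[{"dx":-0.012,"dy":-0.006,"dz":0.06,"ax":0,"ay":0,"az":0,"grip":1},{"dx":-0.012,"dy":-0.006,"dz":0.12,"ax":0,"ay":0,"az":0,"grip":1},{"dx":-0.012,"dy":-0.006,"dz":0.176,"ax":0,"ay":0,"az":0,"grip":1},{"dx":-0.012,"dy":-0.006,"dz":0.176,"ax":0,"ay":0,"az":0,"grip":1}]' 40
python3 -m jog '[{"dx":0,"dy":0,"dz":0,"ax":0,"ay":0,"az":0,"grip":0.3},{"dx":0,"dy":0,"dz":0,"ax":0,"ay":0,"az":0,"grip":0.3},{"dx":0,"dy":0,"dz":0,"ax":0,"ay":0,"az":0,"grip":0.3},{"dx":0,"dy":0,"dz":0,"ax":0,"ay":0,"az":0,"grip":0.3},{"dx":0,"dy":0,"dz":0,"ax":0,"ay":0,"az":0,"grip":0.3}]' 40
```

```text
clock: 2.67
position: [0.4299, -0.1183, 0.003]
ee_rot: [0.0, 0.707, 0.707, 0.0]
contact_force: [-0.6, -0.7, 0.7]
width: 0.0855
gripper_force: 0.0
clock: 3.08
position: [0.4312, -0.1191, 0.005]
ee_rot: [0.002, 0.707, 0.707, 0.001]
contact_force: [-1.0, 0.4, 9.3]
width: 0.0631
gripper_force: 41.3
```

```bash

python3 -m jog '[{"dx":0,"dy":0,"dz":-0.02,"ax":0,"ay":0,"az":0,"grip":0.3},{"dx":0,"dy":0,"dz":-0.08,"ax":0,"ay":0,"az":0,"grip":0.3},{"dx":0,"dy":0,"dz":-0.2,"ax":0,"ay":0,"az":0,"grip":0.3},{"dx":0,"dy":0,"dz":-0.32,"ax":0,"ay":0,"az":0,"grip":0.3},{"dx":0,"dy":0,"dz":-0.44,"ax":0,"ay":0,"az":0,"grip":0.3}]' 50
python3 -m jog '[{"dx":0,"dy":0,"dz":0,"ax":0,"ay":0,"az":0,"grip":0.3},{"dx":0,"dy":0,"dz":0,"ax":0,"ay":0,"az":0,"grip":0.3}]'
python3 -c "
from look import *
d=wrist();save(d,'w3');s=dict(manip.get_image('scene'));save(s,'s3')
c=s['img'][190:310,260:420,::-1]
a=cv2.resize(c,(533,400));b=d['img'][:,:,::-1]
o=np.zeros((400,800,3),np.uint8);o[:,:400]=cv2.resize(a,(400,400))[:];o[:300,400:]=cv2.resize(b,(400,300));cv2.imwrite('pics/c3.png',o)"
```

```text
clock: 3.5
position: [0.4296, -0.1185, 0.1149]
ee_rot: [0.001, 0.707, 0.707, 0.0]
contact_force: [0.3, 0.6, -0.8]
width: 0.0626
gripper_force: 54.9
clock: 3.67
position: [0.4313, -0.1193, 0.1153]
ee_rot: [0.003, 0.707, 0.707, 0.001]
contact_force: [0.5, 0.6, -0.7]
width: 0.0629
gripper_force: 55.0
t3.67 p [ 0.4313 -0.1193  0.1153] yaw(x axis) 89.98 tilt [ 0.0061 -0.0027] F [ 0.5  0.6 -0.7] w 0.0629 g 55.0
```

View pics/c3.png

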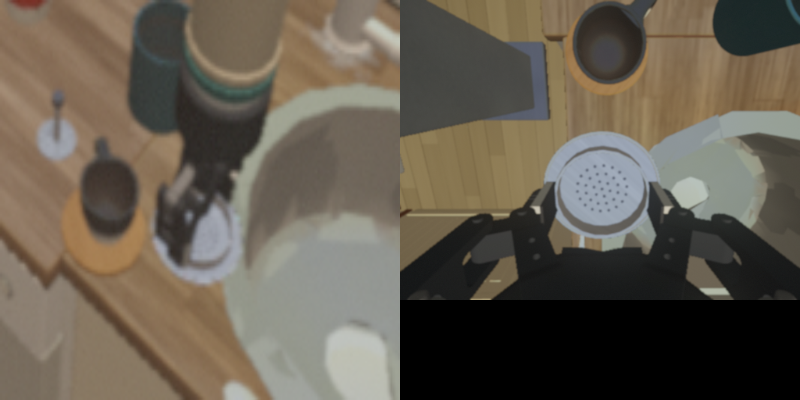

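The plate is held level between the fingers. I'll measure its centre in the hand and the cup mouth again from this view.

```bash
python3 - <<'E'
from m import *
d=dict(np.load("w3.npz"));k=1.28
im=d["img"].astype(int)
# cup: dark mask, opened to drop handle, hull
m=dark(im[...,0],im[...,1],im[...,2]).astype(np.uint8);w=np.zeros_like(m);cv2.circle(w,(int(209*k),int(42*k)),60,1,-1);m&=w
m=cv2.morphologyEx(m,cv2.MORPH_CLOSE,np.ones((9,9)));m=cv2.morphologyEx(m,cv2.MORPH_OPEN,cv2.getStructuringElement(cv2.MORPH_ELLIPSE,(51,51)))
cs,_=cv2.findContours(m,cv2.RETR_EXTERNAL,cv2.CHAIN_APPROX_NONE);c=max(cs,key=cv2.contourArea);e=cv2.fitEllipse(c);x,y,W,H=cv2.boundingRect(c);print("cup",e,(x,y,W,H),size(d,e,.064))
print("L/R/top/bottom",onz(d,(x,y+H/2),.064),onz(d,(x+W,y+H/2),.064),onz(d,(x+W/2,y),.064))
e,b=blob(d,(202*k,190*k),75,lambda R,G,B:(B>=R)&(R>100));print("plate",e,b,size(d,e,.1165))
x,y,W,H=b;zf=.1165
print([onz(d,q,zf).round(4) for q in((x,y+H/2),(x+W,y+H/2),(x+W/2,y),(x+W/2,y+H))])
cv2.imwrite("pics/mm.png",m*255)
E
```

```text
cup ((268.1731872558594, 52.886417388916016), (92.66996765136719, 106.77542114257812), 9.60888385772705) (222, 0, 93, 107) (array([ 0.4365, -0.0095,  0.064 ]), np.float64(60.1), np.float64(69.3))
L/R/top/bottom [ 0.40654387 -0.00989157  0.064     ] [ 0.46685537 -0.0097907   0.064     ] [0.43634974 0.02010488 0.064     ]
plate ((258.5429992675781, 241.6559600830078), (146.94566345214844, 149.27011108398438), 112.88003540039062) (185, 169, 148, 145) (array([ 0.4299, -0.118 ,  0.1165]), np.float64(83.7), np.float64(85.1))
[array([ 0.3882, -0.1179,  0.1165]), array([ 0.4724, -0.118 ,  0.1165]), array([ 0.4301, -0.0763,  0.1165]), array([ 0.4303, -0.1667,  0.1165])]
```

```bash

python3 -m jog '[{"dx":0.12,"dy":0.028,"dz":0,"ax":0,"ay":0,"az":0,"grip":0.3},{"dx":0.24,"dy":0.028,"dz":0,"ax":0,"ay":0,"az":0,"grip":0.3},{"dx":0.36,"dy":0.028,"dz":0.03,"ax":0,"ay":0,"az":0,"grip":0.3},{"dx":0.436,"dy":0.028,"dz":0.08,"ax":0,"ay":0,"az":0,"grip":0.3},{"dx":0.436,"dy":0.028,"dz":0.1,"ax":0,"ay":0,"az":0,"grip":0.3}]' 50
python3 -m jog '[{"dx":0,"dy":0,"dz":0,"ax":0,"ay":0,"az":0,"grip":0.3},{"dx":0,"dy":0,"dz":0,"ax":0,"ay":0,"az":0,"grip":0.3}]'
python3 - <<'E'
from look import *
from m import *
w1=dict(np.load("w1.npz"));w2=dict(np.load("w2.npz"));T=dict(np.load("top0.npz"))
print("w2 rim low edge",onz(w2,(271,110),.064),"w2 left/right at row 25",onz(w2,(200,25),.064),onz(w2,(344,25),.064))
print("top: low edge, right edge, (crop px)",onz(T,(270+435*.15,180+373*.15),.064),onz(T,(270+521*.15,180+290*.15),.064),onz(T,(270+348*.15,180+290*.15),.064))
d=wrist();save(d,'w4');s=dict(manip.get_image('scene'));save(s,'s4')
E
```

```text
clock: 4.18
position: [0.4339, -0.0063, 0.0852]
ee_rot: [-0.003, 0.706, 0.708, -0.001]
contact_force: [-0.1, -0.0, -0.1]
width: 0.0627
gripper_force: 54.9
clock: 4.35
position: [0.4361, -0.0099, 0.0867]
ee_rot: [-0.001, 0.707, 0.707, -0.001]
contact_force: [0.8, -0.0, 0.0]
width: 0.0625
gripper_force: 54.9
w2 rim low edge [ 0.43658462 -0.04289565  0.064     ] w2 left/right at row 25 [ 0.40677657 -0.00949157  0.064     ] [ 0.46625039 -0.00933947  0.064     ]
top: low edge, right edge, (crop px) [ 0.40557907 -0.01058686  0.064     ] [ 0.43647605 -0.04312977  0.064     ] [0.43552573 0.02112057 0.064     ]
t4.35 p [ 0.4361 -0.0099  0.0867] yaw(x axis) 90.01 tilt [-0.0023 -0.0001] F [ 0.8 -0.   0. ] w 0.0625 g 54.9
```

```bash

python3 -m jog '[{"dx":-0.008,"dy":0.008,"dz":0.02,"ax":0,"ay":0,"az":0,"grip":0.3},{"dx":-0.008,"dy":0.008,"dz":0.045,"ax":0,"ay":0,"az":0,"grip":0.3},{"dx":-0.008,"dy":0.008,"dz":0.065,"ax":0,"ay":0,"az":0,"grip":0.3},{"dx":-0.008,"dy":0.008,"dz":0.08,"ax":0,"ay":0,"az":0,"grip":0.3},{"dx":-0.008,"dy":0.008,"dz":0.084,"ax":0,"ay":0,"az":0,"grip":0.3}]' 50
python3 -m jog '[{"dx":0,"dy":0,"dz":0.002,"ax":0,"ay":0,"az":0,"grip":0.3},{"dx":0,"dy":0,"dz":0.004,"ax":0,"ay":0,"az":0,"grip":0.3},{"dx":0,"dy":0,"dz":0.006,"ax":0,"ay":0,"az":0,"grip":0.3},{"dx":0,"dy":0,"dz":0.008,"ax":0,"ay":0,"az":0,"grip":0.3},{"dx":0,"dy":0,"dz":0.008,"ax":0,"ay":0,"az":0,"grip":0.3}]'
```

```text
clock: 4.87
position: [0.438, -0.0117, 0.0656]
ee_rot: [-0.001, 0.707, 0.707, -0.0]
contact_force: [0.4, 0.1, -0.5]
width: 0.0626
gripper_force: 54.9
clock: 5.28
position: [0.4388, -0.0115, 0.0646]
ee_rot: [0.0, 0.707, 0.707, 0.0]
contact_force: [-0.5, -0.4, -0.2]
width: 0.0631
gripper_force: 54.9
```

```bash

for i in 1 2; do python3 -m jog '[{"dx":0,"dy":0,"dz":0.003,"ax":0,"ay":0,"az":0,"grip":0.3},{"dx":0,"dy":0,"dz":0.006,"ax":0,"ay":0,"az":0,"grip":0.3},{"dx":0,"dy":0,"dz":0.006,"ax":0,"ay":0,"az":0,"grip":0.3}]' | sed -n 1,4p; done
```

```text
clock: 5.53
position: [0.4389, -0.0116, 0.0636]
ee_rot: [0.0, 0.707, 0.707, 0.0]
contact_force: [-0.6, 0.4, 4.1]
clock: 5.78
position: [0.439, -0.0116, 0.0633]
ee_rot: [0.0, 0.707, 0.707, 0.0]
contact_force: [-3.6, 1.1, 16.8]
```

```bash

python3 -m jog '[{"dx":0,"dy":0,"dz":-0.005,"ax":0,"ay":0,"az":0,"grip":0.3},{"dx":0,"dy":0,"dz":-0.005,"ax":0,"ay":0,"az":0,"grip":1},{"dx":0,"dy":0,"dz":-0.005,"ax":0,"ay":0,"az":0,"grip":1},{"dx":0,"dy":0,"dz":-0.005,"ax":0,"ay":0,"az":0,"grip":1},{"dx":0,"dy":0,"dz":-0.005,"ax":0,"ay":0,"az":0,"grip":1}]'
python3 -m jog '[{"dx":0,"dy":0,"dz":-0.06,"ax":0,"ay":0,"az":0,"grip":1},{"dx":0,"dy":0,"dz":-0.2,"ax":0,"ay":0,"az":0,"grip":1},{"dx":0,"dy":0,"dz":-0.35,"ax":0,"ay":0,"az":0,"grip":1},{"dx":0,"dy":0,"dz":-0.5,"ax":0,"ay":0,"az":0,"grip":1},{"dx":0,"dy":0,"dz":-0.64,"ax":0,"ay":0,"az":0,"grip":1}]'
python3 -m jog '[{"dx":0.2,"dy":0,"dz":0,"ax":0,"ay":0,"az":0,"grip":1},{"dx":0.35,"dy":0.0,"dz":0,"ax":0,"ay":0,"az":0,"grip":1},{"dx":0.5,"dy":0.06,"dz":0,"ax":0,"ay":0,"az":0,"grip":1},{"dx":0.65,"dy":0.1,"dz":0,"ax":0,"ay":0,"az":0,"grip":1},{"dx":0.76,"dy":0.1,"dz":0,"ax":0,"ay":0,"az":0,"grip":1}]' 
python3 -m jog '[{"dx":0,"dy":0,"dz":0,"ax":0,"ay":0,"az":0,"grip":1},{"dx":0,"dy":0,"dz":0,"ax":0,"ay":0,"az":0,"grip":1}]'
python3 -c "
from look import *
d=wrist();save(d,'w5');s=dict(manip.get_image('scene'));save(s,'s5');t=dict(manip.get_image('top'));save(t,'t5')
o=np.zeros((400,800,3),np.uint8);o[:,:400]=cv2.resize(s['img'][205:285,260:340,::-1],(400,400),interpolation=2);o[:300,400:]=cv2.resize(d['img'][:,:,::-1],(400,300));cv2.imwrite('pics/c5.png',o)"
```

```text
clock: 6.2
position: [0.4386, -0.0116, 0.0625]
ee_rot: [-0.0, 0.707, 0.707, -0.0]
contact_force: [-0.4, 0.9, -1.2]
width: 0.0852
gripper_force: 0.0
clock: 6.62
position: [0.4384, -0.0115, 0.2245]
ee_rot: [0.0, 0.707, 0.707, 0.0]
contact_force: [1.0, -0.5, -0.4]
width: 0.0853
gripper_force: 0.0
clock: 7.03
position: [0.4656, 0.1817, 0.2227]
ee_rot: [0.0, 0.707, 0.707, 0.001]
contact_force: [0.8, -0.4, 0.3]
width: 0.0853
gripper_force: 0.0
clock: 7.2
position: [0.4634, 0.1795, 0.2221]
ee_rot: [-0.0, 0.706, 0.708, -0.001]
contact_force: [0.0, -0.5, 0.0]
width: 0.0854
gripper_force: 0.0
t7.20 p [0.4634 0.1795 0.2221] yaw(x axis) 90.16 tilt [-0.0013 -0.0007] F [ 0.  -0.5  0. ] w 0.0854 g 0.0
```

View pics/c5.png

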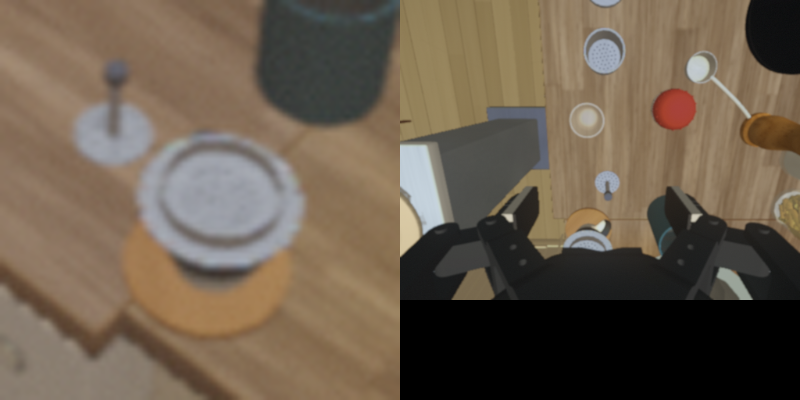

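The plate sits level and centred on the cup in the scene crop at (215,195). Next is the chamber, at about (604,50) in the wrist half. I'll move over it.

```bash

python3 -m jog '[{"dx":0.15,"dy":0,"dz":0.05,"ax":0,"ay":0,"az":0,"grip":1},{"dx":0.3,"dy":0.0,"dz":0.15,"ax":0,"ay":0,"az":0,"grip":1},{"dx":0.45,"dy":0,"dz":0.28,"ax":0,"ay":0,"az":0,"grip":1},{"dx":0.49,"dy":0,"dz":0.4,"ax":0,"ay":0,"az":0,"grip":1},{"dx":0.49,"dy":0,"dz":0.4,"ax":0,"ay":0,"az":0,"grip":1}]'
python3 -m jog '[{"dx":0,"dy":0,"dz":0,"ax":0,"ay":0,"az":0,"grip":1},{"dx":0,"dy":0,"dz":0,"ax":0,"ay":0,"az":0,"grip":1}]'
python3 - <<'E'
from look import *
from m import *
d=wrist();save(d,'w6')
f=lambda R,G,B:(B>=R-3)
u=proj(d,np.array([.464,.303,.048]));print("expect",u)
e,b=blob(d,u,75,f);x,y,W,H=b;print(e,b)
for q in((x,y+H/2-5),(x+W,y+H/2-5),(x+W/2,y),(x+W/2,y+H)):print(onz(d,q,.048).round(4))
t=dict(np.load("t5.npz"))
u=proj(t,np.array([.4365,-.011,.066]));e,b=blob(t,u,34,lambda R,G,B:(B>=R)&(R>90));print("plate on cup, top",u,e,size(t,e,.0655))
u=proj(t,np.array([.464,.303,.048]));e,b=blob(t,u,22,lambda R,G,B:(B>=R)&(R>60));print("chamber, top",u,e,size(t,e,.048))
E
```

```text
clock: 7.77
position: [0.4603, 0.3008, 0.1167]
ee_rot: [-0.002, 0.707, 0.707, -0.005]
contact_force: [-2.0, -0.6, -1.0]
width: 0.0852
gripper_force: 0.0
clock: 7.93
position: [0.4647, 0.2997, 0.1236]
ee_rot: [0.0, 0.708, 0.707, 0.0]
contact_force: [0.6, 0.2, 0.5]
width: 0.0852
gripper_force: 0.0
t7.93 p [0.4647 0.2997 0.1236] yaw(x axis) 89.91 tilt [ 0.001  -0.0004] F [0.6 0.2 0.5] w 0.0852 g 0.0
expect [259.22648044 199.95171662]
((259.9035339355469, 196.52537536621094), (65.70697784423828, 67.18521881103516), 82.39331817626953) (227, 164, 67, 66)
[0.4371 0.3099 0.048 ]
[0.493  0.3099 0.048 ]
[0.465  0.3334 0.048 ]
[0.4651 0.2758 0.048 ]
plate on cup, top [335.3858651  223.26322832] ((329.1372375488281, 225.4786834716797), (18.717899322509766, 35.73929977416992), 153.76016235351562) (array([0.4309, 0.0044, 0.0655]), np.float64(46.2), np.float64(88.3))
chamber, top [208.58249974 210.68244922] ((209.73960876464844, 211.60838317871094), (19.103981018066406, 22.110261917114258), 47.85999298095703) (array([0.4617, 0.3   , 0.048 ]), np.float64(47.8), np.float64(55.3))
```

View pics/w6.png

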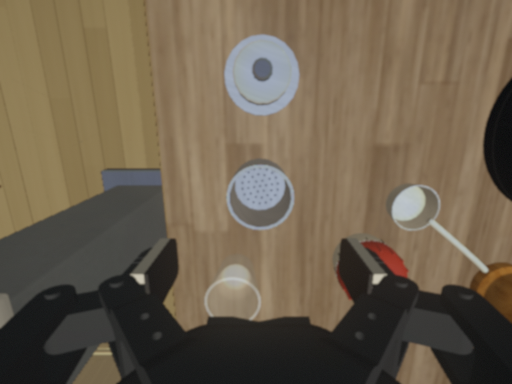

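The wrist view shows the chamber's rim centred at (260,198), with the glass at (233,295), timer (375,262) and lid (262,72) clear of the fingers. The chamber axis is at (0.465,0.304). Descending and gripping.

```bash

python3 -m jog '[{"dx":0.017,"dy":0.002,"dz":0.1,"ax":0,"ay":0,"az":0,"grip":1},{"dx":0.017,"dy":0.002,"dz":0.22,"ax":0,"ay":0,"az":0,"grip":1},{"dx":0.017,"dy":0.002,"dz":0.34,"ax":0,"ay":0,"az":0,"grip":1},{"dx":0.017,"dy":0.002,"dz":0.42,"ax":0,"ay":0,"az":0,"grip":1},{"dx":0.017,"dy":0.002,"dz":0.42,"ax":0,"ay":0,"az":0,"grip":1}]'
python3 -m jog '[{"dx":0,"dy":0,"dz":0,"ax":0,"ay":0,"az":0,"grip":0.1},{"dx":0,"dy":0,"dz":0,"ax":0,"ay":0,"az":0,"grip":0.1},{"dx":0,"dy":0,"dz":0,"ax":0,"ay":0,"az":0,"grip":0.1},{"dx":0,"dy":0,"dz":0,"ax":0,"ay":0,"az":0,"grip":0.1},{"dx":0,"dy":0,"dz":0,"ax":0,"ay":0,"az":0,"grip":0.1}]' 40
python3 -m jog '[{"dx":0,"dy":0,"dz":0,"ax":0,"ay":0,"az":0,"grip":0.1},{"dx":0,"dy":0,"dz":0,"ax":0,"ay":0,"az":0,"grip":0.1}]' 40
python3 -c "
from look import *
st();st()"
```

```text
clock: 8.4
position: [0.4632, 0.3029, 0.0162]
ee_rot: [-0.001, 0.708, 0.706, -0.002]
contact_force: [-0.4, -0.4, -0.3]
width: 0.0849
gripper_force: 0.0
clock: 8.82
position: [0.4664, 0.3056, 0.0208]
ee_rot: [0.001, 0.707, 0.707, 0.002]
contact_force: [-0.0, -1.7, 6.4]
width: 0.0546
gripper_force: 42.0
clock: 8.98
position: [0.4664, 0.3056, 0.0208]
ee_rot: [0.001, 0.707, 0.707, 0.002]
contact_force: [-0.4, -1.6, 5.7]
width: 0.0549
gripper_force: 42.0
t8.98 p [0.4664 0.3056 0.0208] yaw(x axis) 89.99 tilt [0.0052 0.0018] F [-0.4 -1.6  5.7] w 0.0549 g 42.0
t8.98 p [0.4664 0.3056 0.0208] yaw(x axis) 89.99 tilt [0.0052 0.0018] F [-0.4 -1.6  5.7] w 0.0549 g 42.0
```

```bash

python3 -m jog '[{"dx":0,"dy":0,"dz":-0.03,"ax":0,"ay":0,"az":0,"grip":0.1},{"dx":0,"dy":0,"dz":-0.13,"ax":0,"ay":0,"az":0,"grip":0.1},{"dx":0,"dy":0,"dz":-0.27,"ax":0,"ay":0,"az":0,"grip":0.1},{"dx":0,"dy":0,"dz":-0.42,"ax":0,"ay":0,"az":0,"grip":0.1},{"dx":0,"dy":0,"dz":-0.5,"ax":0,"ay":0,"az":0,"grip":0.1}]' 45
python3 -m jog '[{"dx":-0.1,"dy":0,"dz":0,"ax":0,"ay":0,"az":0,"grip":0.1},{"dx":-0.24,"dy":0,"dz":0,"ax":0,"ay":0,"az":0,"grip":0.1},{"dx":-0.38,"dy":0,"dz":0,"ax":0,"ay":0,"az":0,"grip":0.1},{"dx":-0.52,"dy":0,"dz":0,"ax":0,"ay":0,"az":0,"grip":0.1},{"dx":-0.64,"dy":0,"dz":0,"ax":0,"ay":0,"az":0,"grip":0.1}]' 45
python3 -m jog '[{"dx":-0.1,"dy":-0.02,"dz":0,"ax":0,"ay":0,"az":0,"grip":0.1},{"dx":-0.2,"dy":-0.06,"dz":0,"ax":0,"ay":0,"az":0,"grip":0.1},{"dx":-0.32,"dy":-0.1,"dz":0,"ax":0,"ay":0,"az":0,"grip":0.1},{"dx":-0.32,"dy":-0.1,"dz":0,"ax":0,"ay":0,"az":0,"grip":0.1},{"dx":-0.32,"dy":-0.1,"dz":0,"ax":0,"ay":0,"az":0,"grip":0.1}]' 45
python3 - <<'E'
from look import *
from m import *
d=wrist();save(d,'w7');save(dict(manip.get_image('scene')),'s7')
E
```

```text
clock: 9.4
position: [0.4663, 0.3062, 0.1484]
ee_rot: [0.001, 0.707, 0.707, 0.004]
contact_force: [0.8, 1.3, -0.6]
width: 0.0548
gripper_force: 48.0
clock: 9.82
position: [0.4641, 0.1434, 0.1443]
ee_rot: [0.001, 0.707, 0.707, 0.001]
contact_force: [0.2, -0.6, -1.0]
width: 0.0546
gripper_force: 47.9
clock: 10.23
position: [0.4392, 0.0642, 0.1441]
ee_rot: [0.001, 0.708, 0.706, 0.001]
contact_force: [0.9, -0.2, -0.4]
width: 0.0543
gripper_force: 47.9
t10.23 p [0.4392 0.0642 0.1441] yaw(x axis) 89.79 tilt [0.0022 0.0004] F [ 0.9 -0.2 -0.4] w 0.0543 g 47.9
```

View pics/w7.png

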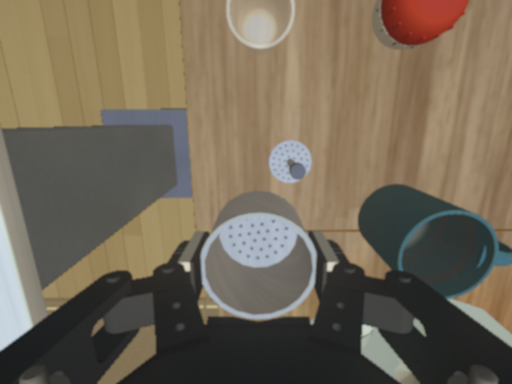

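The chamber is held upright (rim at (259,265)) with the press at (290,160). I'll measure the chamber in hand, and the plate on the cup from the earlier clear scene view.

```bash
python3 - <<'E'
from m import *
d=dict(np.load("w7.npz"));z=.1713
for q in((201,265),(317,265),(259,320.5),(259,212)):print("chamber",onz(d,q,z).round(4))
f=lambda R,G,B:(B>=R)&(R>95)
for n,p,z in(("scene0",[.431,-.118,.0065],.0065),("s5",[.4365,-.011,.0655],.0655)):
    s=dict(np.load(n+".npz"));u=proj(s,np.array(p));e,b=blob(s,u,24,f)
    c,(a,bb),an=e;print(n,u,e,onz(s,c,z).round(4))
t=dict(np.load("top0.npz"));u=proj(t,np.array([.431,-.118,.0065]));e,b=blob(t,u,20,f);print("top0",u,e,size(t,e,.0065))
t=dict(np.load("t5.npz"));u=proj(t,np.array([.4365,-.011,.066]));c=t["img"][int(u[1])-35:int(u[1])+35,int(u[0])-35:int(u[0])+35,::-1]
s=dict(np.load("s7.npz"));c2=s["img"][195:285,255:345,::-1]
cv2.imwrite("pics/t5c.png",np.hstack([cv2.resize(c,(400,400),interpolation=2),cv2.resize(c2,(400,400),interpolation=2)]))
E
```

```text
chamber [0.4103 0.0656 0.1713]
chamber [0.4656 0.0653 0.1713]
chamber [0.4379 0.034  0.1713]
chamber [0.438  0.0921 0.1713]
scene0 [332.93578172 282.90875578] ((333.2471618652344, 284.06884765625), (25.39232635498047, 33.968875885009766), 107.3324966430664) [ 0.4288 -0.1205  0.0065]
s5 [303.02831663 244.71523116] ((303.449951171875, 246.07449340820312), (23.120630264282227, 31.47121238708496), 99.37301635742188) [ 0.4339 -0.0145  0.0655]
top0 [370.1382821  226.89862742] ((370.22320556640625, 227.00680541992188), (30.722259521484375, 32.744991302490234), 153.62161254882812) (array([ 0.4307, -0.1182,  0.0065]), np.float64(81.4), np.float64(86.8))
```

View pics/t5c.png

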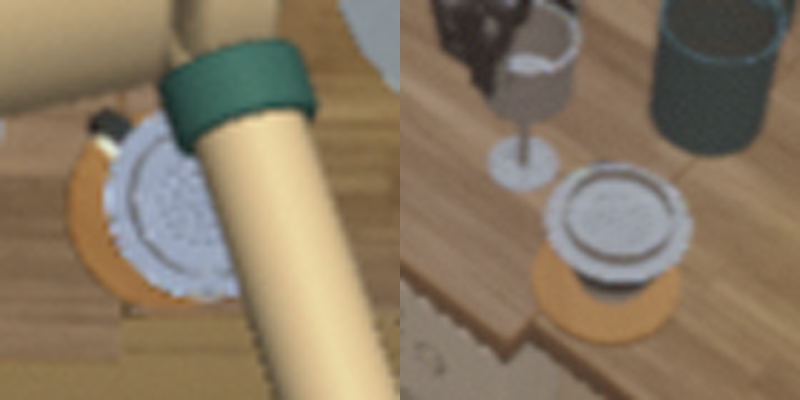

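The plate sits level on the cup in both views, at about (0.4385,-0.011). I'll bring the chamber above the collar.

```bash

python3 -m jog '[{"dx":-0.1,"dy":-0.002,"dz":0,"ax":0,"ay":0,"az":0,"grip":0.1},{"dx":-0.2,"dy":-0.002,"dz":0,"ax":0,"ay":0,"az":0,"grip":0.1},{"dx":-0.295,"dy":-0.002,"dz":0,"ax":0,"ay":0,"az":0,"grip":0.1},{"dx":-0.295,"dy":-0.002,"dz":0.08,"ax":0,"ay":0,"az":0,"grip":0.1},{"dx":-0.295,"dy":-0.002,"dz":0.15,"ax":0,"ay":0,"az":0,"grip":0.1}]' 45
python3 -m jog '[{"dx":0,"dy":0,"dz":0,"ax":0,"ay":0,"az":0,"grip":0.1},{"dx":0,"dy":0,"dz":0,"ax":0,"ay":0,"az":0,"grip":0.1},{"dx":0,"dy":0,"dz":0,"ax":0,"ay":0,"az":0,"grip":0.1}]' 45
python3 - <<'E'
from look import *
st();st();s=dict(manip.get_image('scene'));save(s,'s8')
E
```

```text
clock: 10.75
position: [0.4408, -0.0088, 0.1059]
ee_rot: [0.002, 0.707, 0.707, 0.001]
contact_force: [0.0, 0.0, -1.9]
width: 0.0549
gripper_force: 47.9
clock: 11.0
position: [0.4397, -0.0079, 0.106]
ee_rot: [0.0, 0.707, 0.707, 0.0]
contact_force: [1.4, -0.2, -1.6]
width: 0.0544
gripper_force: 48.0
t11.00 p [ 0.4397 -0.0079  0.106 ] yaw(x axis) 90.06 tilt [0.0013 0.0001] F [ 1.4 -0.2 -1.6] w 0.0544 g 48.0
t11.00 p [ 0.4397 -0.0079  0.106 ] yaw(x axis) 90.06 tilt [0.0013 0.0001] F [ 1.4 -0.2 -1.6] w 0.0544 g 48.0
```

```bash

python3 -m jog '[{"dx":-0.006,"dy":-0.004,"dz":0.0,"ax":0,"ay":0,"az":0,"grip":0.1},{"dx":-0.006,"dy":-0.004,"dz":0.015,"ax":0,"ay":0,"az":0,"grip":0.1},{"dx":-0.006,"dy":-0.004,"dz":0.028,"ax":0,"ay":0,"az":0,"grip":0.1},{"dx":-0.006,"dy":-0.004,"dz":0.038,"ax":0,"ay":0,"az":0,"grip":0.1},{"dx":-0.006,"dy":-0.004,"dz":0.044,"ax":0,"ay":0,"az":0,"grip":0.1}]' 
python3 -m jog '[{"dx":0,"dy":0,"dz":0.007,"ax":0,"ay":0,"az":0,"grip":0.1},{"dx":0,"dy":0,"dz":0.014,"ax":0,"ay":0,"az":0,"grip":0.1},{"dx":0,"dy":0,"dz":0.02,"ax":0,"ay":0,"az":0,"grip":0.1},{"dx":0,"dy":0,"dz":0.02,"ax":0,"ay":0,"az":0,"grip":0.1}]'
```

```text
clock: 11.47
position: [0.4375, -0.01, 0.0939]
ee_rot: [-0.0, 0.707, 0.707, -0.0]
contact_force: [1.2, 0.0, -1.7]
width: 0.0547
gripper_force: 48.0
clock: 11.8
position: [0.4375, -0.0101, 0.0889]
ee_rot: [-0.0, 0.707, 0.707, -0.0]
contact_force: [-0.2, -0.0, -1.8]
width: 0.0544
gripper_force: 48.0
```

```bash

for i in 1 2; do python3 -m jog '[{"dx":0,"dy":0,"dz":0.004,"ax":0,"ay":0,"az":0,"grip":0.1},{"dx":0,"dy":0,"dz":0.008,"ax":0,"ay":0,"az":0,"grip":0.1},{"dx":0,"dy":0,"dz":0.008,"ax":0,"ay":0,"az":0,"grip":0.1}]' | sed -n 1,4p; done
```

```text
clock: 12.05
position: [0.4376, -0.0101, 0.0872]
ee_rot: [-0.0, 0.707, 0.707, -0.0]
contact_force: [0.3, 0.3, -1.0]
clock: 12.3
position: [0.4379, -0.0101, 0.086]
ee_rot: [0.0, 0.707, 0.707, 0.0]
contact_force: [-1.6, 0.9, 5.6]
```

```bash

python3 -m jog '[{"dx":0,"dy":0,"dz":0.001,"ax":0,"ay":0,"az":0,"grip":0.1},{"dx":0,"dy":0,"dz":0,"ax":0,"ay":0,"az":0,"grip":1},{"dx":0,"dy":0,"dz":0,"ax":0,"ay":0,"az":0,"grip":1},{"dx":0,"dy":0,"dz":0,"ax":0,"ay":0,"az":0,"grip":1},{"dx":0,"dy":0,"dz":0,"ax":0,"ay":0,"az":0,"grip":1}]'
python3 -m jog '[{"dx":0,"dy":0,"dz":-0.06,"ax":0,"ay":0,"az":0,"grip":1},{"dx":0,"dy":0,"dz":-0.18,"ax":0,"ay":0,"az":0,"grip":1},{"dx":0,"dy":0,"dz":-0.32,"ax":0,"ay":0,"az":0,"grip":1},{"dx":0,"dy":0,"dz":-0.4,"ax":0,"ay":0,"az":0,"grip":1},{"dx":0,"dy":0,"dz":-0.4,"ax":0,"ay":0,"az":0,"grip":1}]'
python3 -m jog '[{"dx":0.12,"dy":0.04,"dz":0,"ax":0,"ay":0,"az":0,"grip":0.5},{"dx":0.24,"dy":0.09,"dz":0,"ax":0,"ay":0,"az":0,"grip":0.3},{"dx":0.36,"dy":0.136,"dz":0,"ax":0,"ay":0,"az":0,"grip":0},{"dx":0.4,"dy":0.136,"dz":0,"ax":0,"ay":0,"az":0,"grip":0},{"dx":0.4,"dy":0.136,"dz":0.12,"ax":0,"ay":0,"az":0,"grip":0}]'
python3 -m jog '[{"dx":0,"dy":0,"dz":0.08,"ax":0,"ay":0,"az":0,"grip":0},{"dx":0,"dy":0,"dz":0.08,"ax":0,"ay":0,"az":0,"grip":0},{"dx":0,"dy":0,"dz":0.08,"ax":0,"ay":0,"az":0,"grip":0}]'
python3 - <<'E'
from look import *
d=wrist();save(d,'w9');s=dict(manip.get_image('scene'));save(s,'s9')
o=np.zeros((400,800,3),np.uint8);o[:,:400]=cv2.resize(s['img'][185:275,255:345,::-1],(400,400),interpolation=2);o[:300,400:]=cv2.resize(d['img'][:,:,::-1],(400,300));cv2.imwrite('pics/c9.png',o)
print(proj(d,np.array([.4705,.0905,.061])),proj(d,np.array([.4705,.0905,.003])))
E
```

```text
clock: 12.72
position: [0.4377, -0.0101, 0.0852]
ee_rot: [-0.0, 0.707, 0.707, 0.0]
contact_force: [0.4, -0.4, -0.1]
width: 0.0853
gripper_force: 0.0
clock: 13.13
position: [0.4409, -0.0107, 0.1896]
ee_rot: [0.004, 0.707, 0.707, 0.003]
contact_force: [0.9, 0.0, -0.4]
width: 0.0853
gripper_force: 0.0
clock: 13.55
position: [0.476, 0.0924, 0.1585]
ee_rot: [0.003, 0.706, 0.708, 0.004]
contact_force: [1.2, 0.1, -0.9]
width: 0.0429
gripper_force: 0.0
clock: 13.8
position: [0.4702, 0.0897, 0.134]
ee_rot: [-0.001, 0.707, 0.707, -0.002]
contact_force: [-1.1, -0.1, 0.1]
width: 0.0431
gripper_force: 0.0
t13.80 p [0.4702 0.0897 0.134 ] yaw(x axis) 89.99 tilt [-0.0041 -0.0003] F [-1.1 -0.1  0.1] w 0.0431 g 0.0
[260.78218111 203.76506525] [260.51733391 187.28534643]
```

View pics/c9.png

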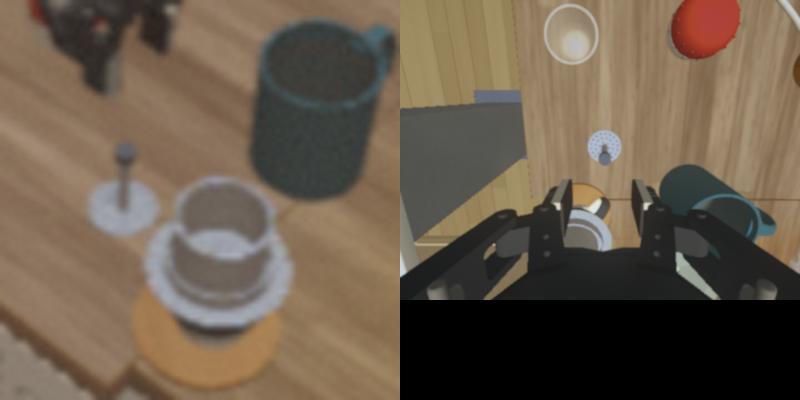

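The scene crop shows the chamber standing level in the collar at (220,230). In the wrist half the press knob is at (605,158), between the fingers. I'll measure the knob and disc.

```bash
python3 - <<'E'
from m import *
d=dict(np.load("w9.npz"))
e,b=blob(d,(261,189),26,lambda R,G,B:(B>R+2));print("disc+knob",e,b)
x,y,W,H=b
for q in((x,190),(x+W,190),(x+W/2,y)):print(onz(d,q,.003).round(4))
im=d["img"].astype(int)
print(im[165:215:3,261].tolist())
for f in(lambda R,G,B:(R<125)&(B>R+5),lambda R,G,B:(R<110)&(B>=R)):
    try:e,b=blob(d,(261,203),13,f);print("knob",e,b,onz(d,(b[0]+b[2]/2,b[1]+b[3]-b[2]/2),.061).round(4),size(d,e,.058))
    except Exception as ex:print(ex)
E
```

```text
disc+knob ((261.25616455078125, 187.69676208496094), (42.17719268798828, 43.10591506958008), 2.985478162765503) (240, 167, 43, 44)
[0.4491 0.0875 0.003 ]
[0.494  0.0876 0.003 ]
[0.4714 0.1118 0.003 ]
[[167, 151, 131], [173, 182, 197], [163, 172, 188], [174, 184, 199], [175, 184, 199], [176, 185, 201], [163, 172, 187], [115, 109, 102], [113, 107, 97], [111, 105, 96], [81, 78, 75], [105, 109, 121], [107, 112, 128], [108, 113, 129], [108, 113, 130], [112, 113, 124], [166, 147, 120]]
knob ((261.88836669921875, 203.3703155517578), (13.418633460998535, 14.614176750183105), 86.13261413574219) (255, 197, 14, 14) [0.4715 0.0903 0.061 ] (array([0.4715, 0.0899, 0.058 ]), np.float64(11.3), np.float64(12.4))
knob ((261.6844177246094, 202.29103088378906), (12.535218238830566, 14.949955940246582), 6.433262348175049) (256, 197, 12, 13) [0.4715 0.0903 0.061 ] (array([0.4713, 0.0909, 0.058 ]), np.float64(10.6), np.float64(12.6))
```

```bash

python3 -m jog '[{"dx":0.001,"dy":0.008,"dz":0.1,"ax":0,"ay":0,"az":0,"grip":0},{"dx":0.001,"dy":0.008,"dz":0.2,"ax":0,"ay":0,"az":0,"grip":0},{"dx":0.001,"dy":0.008,"dz":0.3,"ax":0,"ay":0,"az":0,"grip":0},{"dx":0.001,"dy":0.008,"dz":0.344,"ax":0,"ay":0,"az":0,"grip":0},{"dx":0.001,"dy":0.008,"dz":0.344,"ax":0,"ay":0,"az":0,"grip":0}]'
python3 -m jog '[{"dx":0,"dy":0,"dz":0,"ax":0,"ay":0,"az":0,"grip":0},{"dx":0,"dy":0,"dz":0,"ax":0,"ay":0,"az":0,"grip":-0.8},{"dx":0,"dy":0,"dz":0,"ax":0,"ay":0,"az":0,"grip":-0.8},{"dx":0,"dy":0,"dz":0,"ax":0,"ay":0,"az":0,"grip":-0.8},{"dx":0,"dy":0,"dz":0,"ax":0,"ay":0,"az":0,"grip":-0.8}]' 35
python3 -m jog '[{"dx":0,"dy":0,"dz":0,"ax":0,"ay":0,"az":0,"grip":-0.8},{"dx":0,"dy":0,"dz":0,"ax":0,"ay":0,"az":0,"grip":-0.8}]' 35
python3 - <<'E'
from look import *
save(wrist(),'w10')
E
```

```text
clock: 14.32
position: [0.4728, 0.0897, 0.0482]
ee_rot: [-0.001, 0.707, 0.707, -0.001]
contact_force: [-0.3, 0.5, -0.3]
width: 0.0425
gripper_force: 0.0
clock: 14.73
position: [0.4745, 0.0902, 0.0506]
ee_rot: [0.001, 0.707, 0.707, 0.001]
contact_force: [-1.5, 0.1, 6.5]
width: 0.0117
gripper_force: 34.2
clock: 14.9
position: [0.4744, 0.0902, 0.0506]
ee_rot: [0.001, 0.707, 0.707, 0.001]
contact_force: [-1.1, -0.4, 5.8]
width: 0.012
gripper_force: 34.2
t14.90 p [0.4744 0.0902 0.0506] yaw(x axis) 89.98 tilt [0.0022 0.0001] F [-1.1 -0.4  5.8] w 0.0120 g 34.2
```

```bash

python3 -m jog '[{"dx":0,"dy":0,"dz":-0.03,"ax":0,"ay":0,"az":0,"grip":-0.8},{"dx":0,"dy":0,"dz":-0.14,"ax":0,"ay":0,"az":0,"grip":-0.8},{"dx":0,"dy":0,"dz":-0.28,"ax":0,"ay":0,"az":0,"grip":-0.8},{"dx":0,"dy":0,"dz":-0.42,"ax":0,"ay":0,"az":0,"grip":-0.8},{"dx":0,"dy":0,"dz":-0.56,"ax":0,"ay":0,"az":0,"grip":-0.8}]' 45
python3 -m jog '[{"dx":-0.07,"dy":-0.03,"dz":0,"ax":0,"ay":0,"az":0,"grip":-0.8},{"dx":-0.17,"dy":-0.07,"dz":0,"ax":0,"ay":0,"az":0,"grip":-0.8},{"dx":-0.28,"dy":-0.11,"dz":0,"ax":0,"ay":0,"az":0,"grip":-0.8},{"dx":-0.36,"dy":-0.13,"dz":0,"ax":0,"ay":0,"az":0,"grip":-0.8},{"dx":-0.407,"dy":-0.143,"dz":0,"ax":0,"ay":0,"az":0,"grip":-0.8}]' 
python3 -m jog '[{"dx":0,"dy":0,"dz":0,"ax":0,"ay":0,"az":0,"grip":-0.8},{"dx":0,"dy":0,"dz":0,"ax":0,"ay":0,"az":0,"grip":-0.8},{"dx":0,"dy":0,"dz":0,"ax":0,"ay":0,"az":0,"grip":-0.8}]' 
python3 - <<'E'
from look import *
from m import *
d=wrist();save(d,'w11');s=dict(manip.get_image('scene'));save(s,'s11');t=dict(manip.get_image('top'));save(t,'t11')
p=manip.get_state()["position"];zd=p[2]-.0506+.003
f=lambda R,G,B:(B>=R)&(R>90)
u=proj(s,np.r_[p[:2],zd]);e,b=blob(s,u,22,f);print("scene disc expect",u,e,onz(s,e[0],zd).round(4))
u=proj(d,np.r_[p[:2],zd]);e,b=blob(d,u,60,f);print("wrist disc expect",u,e,b,size(d,e,zd))
# chamber rim: scene bright rim ellipse in s9
for n in("s9","s11"):
    q=dict(np.load(n+".npz"));u=proj(q,np.array([.4378,-.012,.114]));uf=proj(q,np.array([.4378,-.012,.0655]));e,b=blob(q,uf,24,f)
    print(n,"rim expect",u,"flange expect",uf,e,b,onz(q,e[0],.0655).round(4))
o=np.hstack([cv2.resize(s['img'][150:270,245:365,::-1],(400,400),interpolation=2),cv2.resize(d['img'][100:384,110:394,::-1],(400,400))]);cv2.imwrite('pics/c11.png',o)
E
```

```text
clock: 15.37
position: [0.4733, 0.0901, 0.1912]
ee_rot: [-0.0, 0.707, 0.707, 0.0]
contact_force: [0.7, 0.5, -0.9]
width: 0.0115
gripper_force: 44.0
clock: 15.78
position: [0.437, -0.0133, 0.1899]
ee_rot: [0.001, 0.708, 0.707, -0.0]
contact_force: [0.7, -0.3, -0.8]
width: 0.0111
gripper_force: 44.0
clock: 16.03
position: [0.4382, -0.0111, 0.1895]
ee_rot: [0.0, 0.707, 0.707, 0.0]
contact_force: [0.3, -0.4, -0.7]
width: 0.0115
gripper_force: 44.0
t16.03 p [ 0.4382 -0.0111  0.1895] yaw(x axis) 89.97 tilt [0.0007 0.0007] F [ 0.3 -0.4 -0.7] w 0.0115 g 44.0
scene disc expect [305.58592415 225.72645521] ((305.96307373046875, 226.86813354492188), (12.688915252685547, 19.323522567749023), 95.15010833740234) [ 0.436  -0.0138  0.1417]
wrist disc expect [260.29195234 214.54421566] ((257.6982421875, 193.93927001953125), (82.3040542602539, 87.7048110961914), 44.0741081237793) (218, 155, 83, 82) (array([0.4362, 0.005 , 0.1417]), np.float64(60.0), np.float64(64.0))
s9 rim expect [305.0271089  233.05440272] flange expect [303.64364807 244.62843666] ((303.6579895019531, 245.1572723388672), (25.8453369140625, 30.751998901367188), 99.10614776611328) (289, 235, 31, 24) [ 0.4365 -0.0131  0.0655]
s11 rim expect [305.0271089  233.05440272] flange expect [303.64364807 244.62843666] ((303.61962890625, 245.18295288085938), (25.81934356689453, 30.82891273498535), 98.37554168701172) (289, 235, 31, 24) [ 0.4364 -0.0131  0.0655]
```

Both measure within about 1 mm of the chamber axis once the scene bias is taken off. Inserting the press.

```bash

python3 -m jog '[{"dx":-0.002,"dy":0,"dz":0.04,"ax":0,"ay":0,"az":0,"grip":-0.8},{"dx":-0.002,"dy":0,"dz":0.08,"ax":0,"ay":0,"az":0,"grip":-0.8},{"dx":-0.002,"dy":0,"dz":0.11,"ax":0,"ay":0,"az":0,"grip":-0.8},{"dx":-0.002,"dy":0,"dz":0.14,"ax":0,"ay":0,"az":0,"grip":-0.8},{"dx":-0.002,"dy":0,"dz":0.14,"ax":0,"ay":0,"az":0,"grip":-0.8}]' 
python3 -m jog '[{"dx":0,"dy":0,"dz":0.04,"ax":0,"ay":0,"az":0,"grip":-0.8},{"dx":0,"dy":0,"dz":0.08,"ax":0,"ay":0,"az":0,"grip":-0.8},{"dx":0,"dy":0,"dz":0.11,"ax":0,"ay":0,"az":0,"grip":-0.8},{"dx":0,"dy":0,"dz":0.124,"ax":0,"ay":0,"az":0,"grip":-0.8},{"dx":0,"dy":0,"dz":0.124,"ax":0,"ay":0,"az":0,"grip":-0.8}]' 
python3 -m jog '[{"dx":0,"dy":0,"dz":0.004,"ax":0,"ay":0,"az":0,"grip":-0.8},{"dx":0,"dy":0,"dz":0.008,"ax":0,"ay":0,"az":0,"grip":-0.8},{"dx":0,"dy":0,"dz":0.008,"ax":0,"ay":0,"az":0,"grip":-0.8}]'
```

```text
clock: 16.6
position: [0.437, -0.0115, 0.1528]
ee_rot: [-0.001, 0.707, 0.707, -0.001]
contact_force: [-0.3, -0.9, -1.5]
width: 0.0115
gripper_force: 44.0
clock: 17.02
position: [0.4376, -0.012, 0.1227]
ee_rot: [-0.001, 0.707, 0.707, -0.0]
contact_force: [-0.4, 0.5, -0.0]
width: 0.0114
gripper_force: 44.0
clock: 17.27
position: [0.4382, -0.0121, 0.1215]
ee_rot: [0.0, 0.707, 0.707, 0.0]
contact_force: [-0.2, -0.2, 0.0]
width: 0.0111
gripper_force: 44.0
```

```bash

for i in 1 2; do python3 -m jog '[{"dx":0,"dy":0,"dz":0.004,"ax":0,"ay":0,"az":0,"grip":-0.8},{"dx":0,"dy":0,"dz":0.006,"ax":0,"ay":0,"az":0,"grip":-0.8},{"dx":0,"dy":0,"dz":0.006,"ax":0,"ay":0,"az":0,"grip":-0.8}]' | sed -n 1,4p; done
```

```text
clock: 17.52
position: [0.438, -0.0121, 0.1198]
ee_rot: [0.0, 0.707, 0.707, 0.0]
contact_force: [0.3, 0.3, -0.6]
clock: 17.77
position: [0.4384, -0.0122, 0.1186]
ee_rot: [0.0, 0.707, 0.707, 0.0]
contact_force: [1.0, -0.1, 2.2]
```

```bash

python3 -m jog '[{"dx":0,"dy":0,"dz":0.003,"ax":0,"ay":0,"az":0,"grip":-0.8},{"dx":0,"dy":0,"dz":0.003,"ax":0,"ay":0,"az":0,"grip":-0.8},{"dx":0,"dy":0,"dz":0.001,"ax":0,"ay":0,"az":0,"grip":-0.2},{"dx":0,"dy":0,"dz":0.001,"ax":0,"ay":0,"az":0,"grip":-0.2},{"dx":0,"dy":0,"dz":0.001,"ax":0,"ay":0,"az":0,"grip":-0.2}]' 
python3 -m jog '[{"dx":0,"dy":0,"dz":-0.03,"ax":0,"ay":0,"az":0,"grip":-0.1},{"dx":0,"dy":0,"dz":-0.12,"ax":0,"ay":0,"az":0,"grip":0},{"dx":0,"dy":0,"dz":-0.24,"ax":0,"ay":0,"az":0,"grip":0},{"dx":0.05,"dy":0,"dz":-0.32,"ax":0,"ay":0,"az":0,"grip":0},{"dx":0.15,"dy":0,"dz":-0.32,"ax":0,"ay":0,"az":0,"grip":0}]' 
python3 -m jog '[{"dx":0.16,"dy":0.02,"dz":0,"ax":0,"ay":0,"az":0,"grip":0},{"dx":0.32,"dy":0.05,"dz":0,"ax":0,"ay":0,"az":0,"grip":0},{"dx":0.48,"dy":0.08,"dz":0,"ax":0,"ay":0,"az":0,"grip":0},{"dx":0.64,"dy":0.1,"dz":0,"ax":0,"ay":0,"az":0,"grip":0},{"dx":0.8,"dy":0.12,"dz":0,"ax":0,"ay":0,"az":0,"grip":0}]' 
python3 -m jog '[{"dx":0.16,"dy":0,"dz":0,"ax":0,"ay":0,"az":0,"grip":0},{"dx":0.32,"dy":0,"dz":0,"ax":0,"ay":0,"az":0,"grip":0},{"dx":0.48,"dy":0,"dz":0.05,"ax":0,"ay":0,"az":0,"grip":0},{"dx":0.6,"dy":0,"dz":0.14,"ax":0,"ay":0,"az":0,"grip":0},{"dx":0.66,"dy":0,"dz":0.25,"ax":0,"ay":0,"az":0,"grip":0}]' 
python3 -m jog '[{"dx":0,"dy":0,"dz":0,"ax":0,"ay":0,"az":0,"grip":0},{"dx":0,"dy":0,"dz":0,"ax":0,"ay":0,"az":0,"grip":0},{"dx":0,"dy":0,"dz":0,"ax":0,"ay":0,"az":0,"grip":0}]' 
python3 - <<'E'
from look import *
from m import *
d=wrist();save(d,'w12');s=dict(manip.get_image('scene'));save(s,'s12');t=dict(manip.get_image('top'));save(t,'t12')
u=proj(d,np.array([.467,.403,.047]));print("expect knob",u, "brim",proj(d,np.array([.467,.403,0])))
e,b=blob(d,u,60,lambda R,G,B:(B>=R-3));print("lid",e,b);x,y,W,H=b
for q in((x,y+H/2),(x+W,y+H/2),(x+W/2,y)):print(onz(d,q,.008).round(4),onz(d,q,0).round(4))
e,b=blob(d,u,16,lambda R,G,B:(R<135)&(B>=R));print("knob",e,b,size(d,e,.047))
for n in("s9","s12"):
  q=dict(np.load(n+".npz"));u=proj(q,np.array([.4378,-.012,.13])).round().astype(int);print(n,u);print(q["img"][u[1]-5:u[1]+12:2,u[0]-6:u[0]+10:2].mean(2).round().astype(int))
E
```

```text
clock: 18.18
position: [0.4378, -0.0121, 0.1178]
ee_rot: [-0.0, 0.707, 0.707, -0.0]
contact_force: [-0.3, -0.6, 0.1]
width: 0.0341
gripper_force: 0.0
clock: 18.6
position: [0.4414, 0.0238, 0.2026]
ee_rot: [0.004, 0.708, 0.706, 0.002]
contact_force: [1.1, 0.8, 0.5]
width: 0.0427
gripper_force: 0.0
clock: 19.02
position: [0.468, 0.2274, 0.1985]
ee_rot: [0.0, 0.707, 0.707, 0.0]
contact_force: [0.8, -1.3, -0.6]
width: 0.0427
gripper_force: 0.0
clock: 19.43
position: [0.4692, 0.3955, 0.1368]
ee_rot: [-0.0, 0.706, 0.708, 0.003]
contact_force: [0.6, -0.3, -0.2]
width: 0.0426
gripper_force: 0.0
clock: 19.68
position: [0.4685, 0.3898, 0.1364]
ee_rot: [0.0, 0.707, 0.707, 0.0]
contact_force: [-0.3, -0.3, -0.2]
width: 0.0427
gripper_force: 0.0
t19.68 p [0.4685 0.3898 0.1364] yaw(x axis) 89.98 tilt [ 0.0006 -0.0004] F [-0.3 -0.3 -0.2] w 0.0427 g 0.0
expect knob [258.30403702 184.82084425] brim [258.27632214 174.58468131]
lid ((257.4115295410156, 173.174560546875), (63.73527526855469, 64.61508178710938), 88.70450592041016) (225, 142, 65, 64)
[0.4331 0.4052 0.008 ] [0.4321 0.4036 0.    ]
[0.4993 0.
[... 236 characters left out ...]
7 ]), np.float64(14.8), np.float64(16.1))
s9 [306 229]
[[116 125 125 122 121 115  94  59]
 [135 121 122 115 122 133 124  97]
 [ 98 101 101  99  99 105 134 134]
 [100  99 101  99  99  96  96 134]
 [ 99 101 103 103 100  97  94 106]
 [ 99 101 101 100 100 100  96  98]
 [113 117 120 115 102  99  95 101]
 [164 165 163 166 155 119  97 140]
 [160 160 158 163 166 165 150 130]]
s12 [306 229]
[[115 125 127 122 119 114  93  56]
 [134 123 122 116 127 134 123  96]
 [ 99  98  99  99  98 104 134 136]
 [100  98  99 102 100  97  96 135]
 [ 99  87  77  86  88  97  95 108]
 [ 99  99  80  78  97  96  95 100]
 [113 114  96 106 103  97  93 100]
 [162 153 102 138 153 120  99 140]
 [163 152 102 146 167 164 150 132]]
```

```bash

python3 -m jog '[{"dx":0.058,"dy":-0.005,"dz":0.1,"ax":0,"ay":0,"az":0,"grip":0},{"dx":0.058,"dy":-0.005,"dz":0.22,"ax":0,"ay":0,"az":0,"grip":0},{"dx":0.058,"dy":-0.005,"dz":0.32,"ax":0,"ay":0,"az":0,"grip":0},{"dx":0.058,"dy":-0.005,"dz":0.396,"ax":0,"ay":0,"az":0,"grip":0},{"dx":0.058,"dy":-0.005,"dz":0.396,"ax":0,"ay":0,"az":0,"grip":0}]' 
python3 -m jog '[{"dx":0,"dy":0,"dz":0,"ax":0,"ay":0,"az":0,"grip":0},{"dx":0,"dy":0,"dz":0,"ax":0,"ay":0,"az":0,"grip":-0.8},{"dx":0,"dy":0,"dz":0,"ax":0,"ay":0,"az":0,"grip":-0.8},{"dx":0,"dy":0,"dz":0,"ax":0,"ay":0,"az":0,"grip":-0.8},{"dx":0,"dy":0,"dz":0,"ax":0,"ay":0,"az":0,"grip":-0.8}]' 45
python3 -m jog '[{"dx":0,"dy":0,"dz":0,"ax":0,"ay":0,"az":0,"grip":-0.8},{"dx":0,"dy":0,"dz":0,"ax":0,"ay":0,"az":0,"grip":-0.8}]' 45
python3 - <<'E'
from look import *
save(wrist(),'w13')
E
```

```text
clock: 20.25
position: [0.4651, 0.4025, 0.0339]
ee_rot: [-0.001, 0.708, 0.706, -0.003]
contact_force: [0.4, 0.4, -0.2]
width: 0.0426
gripper_force: 0.0
clock: 20.67
position: [0.4683, 0.4056, 0.0389]
ee_rot: [0.001, 0.707, 0.707, 0.002]
contact_force: [0.6, -1.7, 7.1]
width: 0.013
gripper_force: 43.9
clock: 20.83
position: [0.4683, 0.4056, 0.0389]
ee_rot: [0.001, 0.707, 0.707, 0.002]
contact_force: [0.3, 0.4, 7.2]
width: 0.0127
gripper_force: 44.0
t20.83 p [0.4683 0.4056 0.0389] yaw(x axis) 89.98 tilt [0.0038 0.0021] F [0.3 0.4 7.2] w 0.0127 g 44.0
```

```bash

python3 -m jog '[{"dx":0,"dy":0,"dz":-0.03,"ax":0,"ay":0,"az":0,"grip":-0.8},{"dx":0,"dy":0,"dz":-0.15,"ax":0,"ay":0,"az":0,"grip":-0.8},{"dx":0,"dy":0,"dz":-0.31,"ax":0,"ay":0,"az":0,"grip":-0.8},{"dx":0,"dy":0,"dz":-0.47,"ax":0,"ay":0,"az":0,"grip":-0.8},{"dx":0,"dy":0,"dz":-0.63,"ax":0,"ay":0,"az":0,"grip":-0.8}]' 50
python3 -m jog '[{"dx":-0.08,"dy":0,"dz":0,"ax":0,"ay":0,"az":0,"grip":-0.8},{"dx":-0.2,"dy":-0.02,"dz":0,"ax":0,"ay":0,"az":0,"grip":-0.8},{"dx":-0.34,"dy":-0.04,"dz":0,"ax":0,"ay":0,"az":0,"grip":-0.8},{"dx":-0.48,"dy":-0.06,"dz":0,"ax":0,"ay":0,"az":0,"grip":-0.8},{"dx":-0.62,"dy":-0.06,"dz":0,"ax":0,"ay":0,"az":0,"grip":-0.8}]' 
python3 -m jog '[{"dx":-0.14,"dy":0,"dz":0,"ax":0,"ay":0,"az":0,"grip":-0.8},{"dx":-0.28,"dy":-0.02,"dz":0,"ax":0,"ay":0,"az":0,"grip":-0.8},{"dx":-0.42,"dy":-0.04,"dz":0,"ax":0,"ay":0,"az":0,"grip":-0.8},{"dx":-0.54,"dy":-0.06,"dz":0,"ax":0,"ay":0,"az":0,"grip":-0.8},{"dx":-0.6,"dy":-0.06,"dz":0,"ax":0,"ay":0,"az":0,"grip":-0.8}]' 
python3 -m jog '[{"dx":0,"dy":0,"dz":0,"ax":0,"ay":0,"az":0,"grip":-0.8},{"dx":0,"dy":0,"dz":0,"ax":0,"ay":0,"az":0,"grip":-0.8},{"dx":0,"dy":0,"dz":0,"ax":0,"ay":0,"az":0,"grip":-0.8}]' 
python3 - <<'E'
from look import *
from m import *
d=wrist();save(d,'w14');s=dict(manip.get_image('scene'));save(s,'s14')
p=manip.get_state()["position"];zb=p[2]-.0389
f=lambda R,G,B:(B>=R-3)&(R>90)
u=proj(d,np.r_[p[:2],zb+.008]);e,b=blob(d,u,85,f);x,y,W,H=b;print("wrist",u,e,b)
for q in((x,y+H/2),(x+W,y+H/2),(x+W/2,y),(x+W/2,y+H)):print(onz(d,q,zb+.008).round(4))
u=proj(s,np.r_[p[:2],zb+.008]);e,b=blob(s,u,26,f);print("scene",u,e,b)
E
```

```text
clock: 21.3
position: [0.4663, 0.4046, 0.1961]
ee_rot: [-0.0, 0.707, 0.707, -0.0]
contact_force: [0.3, 0.8, -0.7]
width: 0.0125
gripper_force: 48.8
clock: 21.72
position: [0.4501, 0.2486, 0.1946]
ee_rot: [-0.0, 0.707, 0.707, -0.0]
contact_force: [0.1, -0.4, -0.6]
width: 0.0128
gripper_force: 49.0
clock: 22.13
position: [0.4349, 0.097, 0.1945]
ee_rot: [0.0, 0.708, 0.706, -0.001]
contact_force: [0.5, -0.6, -1.0]
width: 0.0128
gripper_force: 49.0
clock: 22.38
position: [0.4369, 0.1006, 0.1944]
ee_rot: [-0.0, 0.707, 0.707, 0.001]
contact_force: [-0.4, 1.0, -1.3]
width: 0.013
gripper_force: 49.0
t22.38 p [0.4369 0.1006 0.1944] yaw(x axis) 89.97 tilt [0.0008 0.001 ] F [-0.4  1.  -1.3] w 0.0130 g 49.0
wrist [260.41031266 222.51357314] ((258.014404296875, 222.0869598388672), (90.93514251708984, 95.8373031616211), 89.47197723388672) (210, 177, 97, 69)
[0.4027 0.1089 0.1633]
[0.4684 0.1089 0.1633]
[0.4355 0.1327 0.1633]
[0.4356 0.0833 0.1633]
scene [271.43468694 197.63018505] ((272.2596435546875, 197.91001892089844), (19.067705154418945, 25.275737762451172), 85.668701171875) (260, 189, 25, 19)
```

```bash

python3 -m jog '[{"dx":-0.1,"dy":0.004,"dz":0,"ax":0,"ay":0,"az":0,"grip":-0.8},{"dx":-0.24,"dy":0.004,"dz":0,"ax":0,"ay":0,"az":0,"grip":-0.8},{"dx":-0.36,"dy":0.004,"dz":0,"ax":0,"ay":0,"az":0,"grip":-0.8},{"dx":-0.446,"dy":0.004,"dz":0,"ax":0,"ay":0,"az":0,"grip":-0.8},{"dx":-0.446,"dy":0.004,"dz":0,"ax":0,"ay":0,"az":0,"grip":-0.8}]' 
python3 -m jog '[{"dx":0,"dy":0,"dz":0.04,"ax":0,"ay":0,"az":0,"grip":-0.8},{"dx":0,"dy":0,"dz":0.08,"ax":0,"ay":0,"az":0,"grip":-0.8},{"dx":0,"dy":0,"dz":0.1,"ax":0,"ay":0,"az":0,"grip":-0.8},{"dx":0,"dy":0,"dz":0.11,"ax":0,"ay":0,"az":0,"grip":-0.8},{"dx":0,"dy":0,"dz":0.11,"ax":0,"ay":0,"az":0,"grip":-0.8}]' 
python3 -m jog '[{"dx":0,"dy":0,"dz":0.01,"ax":0,"ay":0,"az":0,"grip":-0.8},{"dx":0,"dy":0,"dz":0.01,"ax":0,"ay":0,"az":0,"grip":-0.8},{"dx":0,"dy":0,"dz":0.01,"ax":0,"ay":0,"az":0,"grip":-0.8}]' 
python3 - <<'E'
from look import *
from m import *
st();s=dict(manip.get_image('scene'));save(s,'s15')
p=manip.get_state()["position"];zb=p[2]-.0389
f=lambda R,G,B:(B>=R-3)&(R>90)
u=proj(s,np.r_[p[:2],zb+.004]);print("lid",u);u=proj(s,np.array([.4378,-.012,.0655]));e,b=blob(s,u,24,f);print("flange",u,e,b)
E
```

```text
clock: 22.9
position: [0.4384, -0.014, 0.194]
ee_rot: [0.001, 0.708, 0.706, -0.001]
contact_force: [-0.5, 0.8, -1.0]
width: 0.0123
gripper_force: 48.9
clock: 23.32
position: [0.4375, -0.0107, 0.1661]
ee_rot: [-0.001, 0.707, 0.707, -0.0]
contact_force: [-0.1, 0.4, -1.5]
width: 0.0128
gripper_force: 48.9
clock: 23.57
position: [0.4379, -0.0114, 0.1643]
ee_rot: [0.0, 0.707, 0.707, 0.0]
contact_force: [0.1, 0.9, -1.5]
width: 0.013
gripper_force: 48.9
t23.57 p [ 0.4379 -0.0114  0.1643] yaw(x axis) 90.0 tilt [0.0005 0.    ] F [ 0.1  0.9 -1.5] w 0.0130 g 48.9
lid [305.35673906 229.05707184]
flange [303.64364807 244.62843666] ((305.89862060546875, 229.444091796875), (18.717636108398438, 26.88631248474121), 98.68570709228516) (293, 221, 27, 18)
```

```bash

python3 -m jog '[{"dx":0,"dy":0,"dz":0.012,"ax":0,"ay":0,"az":0,"grip":-0.8},{"dx":0,"dy":0,"dz":0.024,"ax":0,"ay":0,"az":0,"grip":-0.8},{"dx":0,"dy":0,"dz":0.036,"ax":0,"ay":0,"az":0,"grip":-0.8},{"dx":0,"dy":0,"dz":0.046,"ax":0,"ay":0,"az":0,"grip":-0.8},{"dx":0,"dy":0,"dz":0.052,"ax":0,"ay":0,"az":0,"grip":-0.8}]' | sed -n 1,4p
python3 -m jog '[{"dx":0,"dy":0,"dz":0.004,"ax":0,"ay":0,"az":0,"grip":-0.8},{"dx":0,"dy":0,"dz":0.008,"ax":0,"ay":0,"az":0,"grip":-0.8},{"dx":0,"dy":0,"dz":0.012,"ax":0,"ay":0,"az":0,"grip":-0.8},{"dx":0,"dy":0,"dz":0.014,"ax":0,"ay":0,"az":0,"grip":-0.8},{"dx":0,"dy":0,"dz":0.014,"ax":0,"ay":0,"az":0,"grip":-0.8}]' | sed -n 1,4p
python3 -m jog '[{"dx":0,"dy":0,"dz":0.004,"ax":0,"ay":0,"az":0,"grip":-0.8},{"dx":0,"dy":0,"dz":0.008,"ax":0,"ay":0,"az":0,"grip":-0.8},{"dx":0,"dy":0,"dz":0.008,"ax":0,"ay":0,"az":0,"grip":-0.8}]' | sed -n 1,4p
```

```text
clock: 24.03
position: [0.4374, -0.0116, 0.1505]
ee_rot: [-0.0, 0.707, 0.707, -0.0]
contact_force: [0.0, 0.0, -0.8]
clock: 24.45
position: [0.4377, -0.0116, 0.1475]
ee_rot: [-0.0, 0.707, 0.707, 0.0]
contact_force: [-0.0, 0.1, -1.3]
clock: 24.7
position: [0.4376, -0.0116, 0.1454]
ee_rot: [-0.0, 0.707, 0.707, -0.0]
contact_force: [0.2, 0.1, -1.3]
```

```bash

for i in 1 2; do python3 -m jog '[{"dx":0,"dy":0,"dz":0.003,"ax":0,"ay":0,"az":0,"grip":-0.8},{"dx":0,"dy":0,"dz":0.005,"ax":0,"ay":0,"az":0,"grip":-0.8},{"dx":0,"dy":0,"dz":0.005,"ax":0,"ay":0,"az":0,"grip":-0.8}]' | sed -n 1,4p; done
```

```text
clock: 24.95
position: [0.4377, -0.0116, 0.1443]
ee_rot: [-0.0, 0.707, 0.707, 0.0]
contact_force: [0.4, -0.7, 0.1]
clock: 25.2
position: [0.4383, -0.0117, 0.144]
ee_rot: [0.001, 0.707, 0.707, 0.0]
contact_force: [-1.0, -0.4, 5.2]
```

The lid seated at the expected height. Releasing, retreating and looking.

```bash

python3 -m jog '[{"dx":0,"dy":0,"dz":0.001,"ax":0,"ay":0,"az":0,"grip":-0.8},{"dx":0,"dy":0,"dz":0,"ax":0,"ay":0,"az":0,"grip":-0.2},{"dx":0,"dy":0,"dz":0,"ax":0,"ay":0,"az":0,"grip":-0.2},{"dx":0,"dy":0,"dz":0,"ax":0,"ay":0,"az":0,"grip":-0.2},{"dx":0,"dy":0,"dz":0,"ax":0,"ay":0,"az":0,"grip":-0.2}]'  | sed -n 1,5p
python3 -m jog '[{"dx":0,"dy":0,"dz":-0.03,"ax":0,"ay":0,"az":0,"grip":-0.2},{"dx":0,"dy":0,"dz":-0.12,"ax":0,"ay":0,"az":0,"grip":-0.2},{"dx":0,"dy":0,"dz":-0.24,"ax":0,"ay":0,"az":0,"grip":-0.2},{"dx":0,"dy":0,"dz":-0.34,"ax":0,"ay":0,"az":0,"grip":-0.2},{"dx":0.05,"dy":0,"dz":-0.4,"ax":0,"ay":0,"az":0,"grip":-0.2}]' | sed -n 1,2p
python3 -m jog '[{"dx":0.16,"dy":0,"dz":0,"ax":0,"ay":0,"az":0,"grip":0},{"dx":0.32,"dy":0,"dz":0,"ax":0,"ay":0,"az":0,"grip":0},{"dx":0.48,"dy":0,"dz":0,"ax":0,"ay":0,"az":0,"grip":0},{"dx":0.64,"dy":0,"dz":0,"ax":0,"ay":0,"az":0,"grip":0},{"dx":0.8,"dy":0,"dz":0,"ax":0,"ay":0,"az":0,"grip":0}]' | sed -n 1,2p
python3 -m jog '[{"dx":0.16,"dy":0,"dz":0,"ax":0,"ay":0,"az":0,"grip":0},{"dx":0.32,"dy":0,"dz":0,"ax":0,"ay":0,"az":0,"grip":0},{"dx":0.48,"dy":0,"dz":0,"ax":0,"ay":0,"az":0,"grip":0},{"dx":0.48,"dy":0,"dz":0,"ax":0,"ay":0,"az":0,"grip":0},{"dx":0.48,"dy":0,"dz":0,"ax":0,"ay":0,"az":0,"grip":0}]' | sed -n 1,2p
python3 - <<'E'
from look import *
s=dict(manip.get_image('scene'));save(s,'s16');t=dict(manip.get_image('top'));save(t,'t16')
cv2.imwrite('pics/c16.png',np.hstack([cv2.resize(s['img'][180:280,255:355,::-1],(400,400),interpolation=2),cv2.resize(t['img'][175:265,285:375,::-1],(400,400),interpolation=2)]))
E
```

```text
clock: 25.62
position: [0.4376, -0.0116, 0.1429]
ee_rot: [-0.0, 0.707, 0.707, -0.0]
contact_force: [0.0, -0.4, 0.5]
width: 0.034
clock: 26.03
position: [0.4392, -0.0005, 0.2462]
clock: 26.45
position: [0.4375, 0.2027, 0.2438]
clock: 26.87
position: [0.4374, 0.3227, 0.2429]
```

View pics/c16.png

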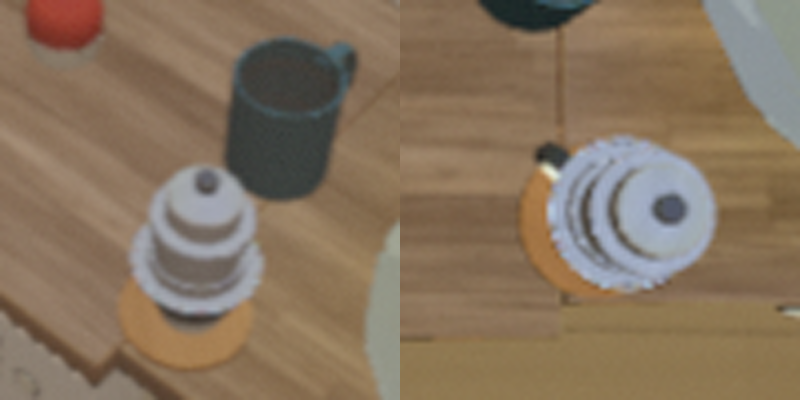

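The full stack stands upright on the coaster: knob at (207,181), lid skirt level over the chamber, mug and timer undisturbed. Handing in.

```bash
python3 -c "
from look import *
print(proj(dict(np.load('s16.npz')),np.array([.4378,-.0115,.1475])))
print(manip.sign_off())"
```

```text
[305.88119599 224.44881032]
the job is handed in; nothing more can be done
None
```

The coffee filter is fully assembled on the small cup (plate, chamber, press, then lid, all fully seated and level), with the cup still on its coaster and the job handed in after about 27 s of the 80 s allowed.

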